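# Prop the sample chest's lid and read its label with a two-stage trigger

## Robot

A 7-joint arm with a two-finger parallel gripper is mounted at the origin on a cart in front of the work surface, level with it; the furniture and walls round the work are solid. World frame = base frame: x ahead of the robot, y to its left, z up, the work surface at z = 0. Lengths are in m, angles in rad, forces in N, time in s.
With the tool pointing down it reaches from about 0.425 to 0.925 m from the base axis. Payload 6.8 kg.
Tool frame: the origin (TCP) lies between the finger pads; the fingertips stand 25 mm ahead of it and the grasp point (between the pads) lies 6 mm ahead of it; z points along the fingers, x is the direction in which the jaws open and shut, and the axes are right-handed (so a half turn about z gives the same grasp; the last joint's range is limited). The gripper opens to 85 mm and grips with 20 to 120 N. Pads are 22 mm wide; open, the fingers measure 114 mm over their backs; the gripper's body (76 mm by 85 mm) begins 54 mm behind the grasp point. The pads swing forward as they close: fully open they stand 13 mm farther back than shut.
Start: joints at [1.158, 0.477, 0.022, 1.555, -0.011, 1.109, -0.083], TCP at [0.203, -0.644, 0.256] pointing down, gripper open.
Joint ranges: [-2.96, 2.96], [-0.34, 2.1], [-1.41, 1.46], [0.24, 2.44], [-1.37, 4.51], [0.17, 1.92], [-2.96, 2.96]. Speed limits (rad/s): [2.39, 2.39, 3.14, 3.14, 3.14, 3.14, 3.14].

## Interface

Orientations are given as a unit quaternion [x, y, z, w].
In Python, from cell import sensors, cams, ticket gives the robot as it stands.
- The arm moves only by the shell command python3 -m pendant 'ROWS' [FORCE]. ROWS is JSON, a list that holds one entry, the list of rows, each a list of 5 numbers: the closure, from -1 (fully open) to 1 (shut), then the shift along the tool's x, y, z in mm, then the turn about the tool's z in rad. A call has 1 to 5 rows; each row shifts and turns the commanded pose from where the row before left it, along the tool's axes as they then stand; what a row does not reach is not made up. A row lasts 1/10 s, in which the tool goes at most 50 mm and 8.59 degrees, less where a joint would pass 70% of its speed; a pose out of reach is approached as far as the arm can. A call with a gripper value outside its range is refused whole. The fingers move at their own pace and stop on an object; FORCE is the grip in N (left out, the last holds). Time passes only in rows, so rows that do not move let the fingers close. It gives the time, the measured TCP pose, the force and the opening at its end, in the units of the state.
- sensors.read_state(): the state, without advancing time (a new reading comes with each control period).
- cams.snapshot(name): name is "side" or "top" or "wrist"; returns a dict with "color" (480x640x3 uint8, red, green, blue), "mtx" (3x3 intrinsics, pixels), "origin" and "orientation" of the camera in the world; the wrist camera has in their place "mount" (4x4, takes a point from camera to tool coordinates, whose origin is the TCP and whose axes are the tool frame's). Camera axes: x right, y up, looking along -z (the intrinsics and any distortion apply to the point x, -y, -z); pixel columns grow to the right and rows downward; lengths in m; the calibration is good to about 2 mm. The wrist camera is an equidistant fisheye: a pixel r from the principal point sees the ray r / f radians off the axis. A picture is of the moment at which its call begins: read the wrist's pose just before it. There is no depth.
- ticket.hand_in(): hands the job in, once; it reports no verdict.
The state is a dict: "time_s": time; "joint_positions": joint angles; "joint_vel": joint speeds; "joint_efforts": joint torques, N m; "position": TCP position; "ee_rot": TCP orientation; "contact_force": force on the tool from outside, world axes, zero at the start; "wrist_torque": the same for the moment, N m; "gripper_width": opening from 0.0 (shut) to 1.0 (fully open).
Only numpy, scipy, OpenCV 4.12 (cv2) and the standard library are available. Lean on these libraries where they do the work, as an engineer would, in place of code of your own. Each camera call takes 0.05 s, during which the arm holds its last target.

## Task

Make the open sample chest safe and book it in: swing the prop rod up out of its clip over to the back, and draw the lid forward until the rod's tip sits in the lid's slot and carries it. Then pick up the label reader, aim its window straight at the label inside the lid from about 10 cm, squeeze the trigger past its pressure point fully into the second stage and hold it there for about a second; anywhere else do not squeeze it past the pressure point, or it would read something wrong. Finally lay the reader flat on the middle of its charging pad, and leave the other things where they stand.

Things in the scene. Friction and masses are not known exactly. Their poses are not given: they have to be found in the camera images.
- chest: insulated blue-grey sample chest, fixed, 200 mm deep (its x) x 260 wide (y) x 110 high; origin at the centre of its underside, +x to its hinged back, away from the robot, +y to its left, z up. Its open lid stands up at the back; the prop rod hangs 37 mm outside its left wall. A rack of tubes inside stays below 130 mm
- lid (a joint): hinge of the chest's lid, rad: 0 shut, 1.57 straight up, at most 1.70. Starts at 1.45 to 1.57. The hinge is tired: its friction (0.22 N m) holds the lid only while it stands nearly upright (above about 1.1); 1 to 2 N at the free edge moves it. Reads about 1.20 when the lid rests on the prop rod
- lid_hinge (a point): middle of the lid's hinge line, at the top of the chest's back, 110 mm above the bench, 100 mm behind the chest's centre; axis along the chest's y. Orientation: the lid's own frame (at 0 rad as the chest's): the lid runs from the hinge 208 mm along -x, 280 mm wide, 22 mm thick (z 0 = underside, facing the robot when open, to 22 mm)
- lid_edge (a point): middle of the lid's free edge (halfway through its 22 mm thickness), 208 mm from the hinge; the top edge while the lid stands open; fingers hooked over it from the front can draw the lid forward. A wall shelf overhangs the back of the bench from 0.77 m ahead of the robot, its underside 0.37 m above the bench: keep the hand and wrist in front of it
- prop_rod (a joint): hinge of the prop rod, rad: 0 lying forward (to the robot), level in its open-topped clip on the chest's left side; it swings up and over to the back: 1.57 upright, about 1.97 leaning back on its stop (1.91 seated in the slot). Turns very easily; past upright it falls onto the stop by itself and stays. It swings in the vertical plane 167 mm left of the chest's middle
- rod_pivot (a point): pivot of the prop rod: on the chest's left side, level with the chest's centre, 85 mm above the bench
- rod_tip (a point): centre of the red round tip (12 mm) of the prop rod, a steel bar of 10 mm diameter, 147 mm from the pivot. The bar can be pinched from above at 75 to 130 mm from the pivot (its clip is 48 mm from the pivot): 32 mm of room to the chest's wall, free on the other side, above and below
- slot (a point): where the rod's tip centre belongs: in the slot of the steel bracket on the lid's left edge, 120 mm from the hinge, a U 20 mm wide between two lugs 15 mm deep, open to the lid's underside (to the robot when the lid is open). With the rod on its stop and the lid drawn forward, the tip enters the slot and the rod carries the lid
- label (a point): middle of the white label with black bars on the inside of the lid, 100 x 60 mm, 122 mm from the hinge; +x points straight out of the label (to the robot when open), +y to the chest's left
- reader_grip (a point): hand-held label reader (pistol shape, light grey, dark handle and nose, red trigger, 0.2 to 0.3 kg, 135 x 189 x 44 mm) lying on its side. Point midway between trigger front and handle back, half-way up (22 mm), close to its balance point; +x is where it aims, +y towards its head, z up. mm: trigger front x 29, y -18 to 18, z -13 to 13; handle x -29 to 7, its foot x -40 to 24, y -105 to -75
- nose (a point): middle of the reader's window, at the front of its head, 75 mm ahead of and 59 mm to the +y side of the grip point, same axes; it looks along +x. The head spans x -135 to 0, y -25 to 25, z -22 to 22 mm from here
- trigger_first (a joint): first stage of the trigger, m: 0 free, 0.005 at the pressure point. 2 to 4.5 N squeeze it there. Trigger front to handle back is 58 mm free and 53 mm at the pressure point.
- trigger_second (a joint): second stage of the trigger, m: stays 0 until the squeeze exceeds 12 N (pressure point), then goes in to 0.004 at 15 N (trigger front to handle back 49 mm): only this fires the reader. Springs back when let go. A squeeze of 6 to 10 N carries the reader without firing it.
- charging_pad: flat black charging pad, fixed, 150 (its x) x 170 (its y) x 8 mm, with a grey ring in the middle; origin at the centre of its underside. A pipette stand, 220 mm high, stands fixed just behind it (0.475 to 0.54 m ahead of the robot, 0.29 to 0.39 m to its right)
- gel_bottle: white pump bottle of hand gel, 68 x 83 x 195 mm, stands upright (tall); bystander, origin at the centre of its underside
- amber_tip_box: clear box of amber pipette tips, 96 x 126 x 93 mm, lid shut; bystander, origin at the centre of its underside
- white_carton: plain white carton, 61 x 100 x 85 mm; bystander, origin at the centre of its underside
- bench_timer: white bench timer, 64 x 64 x 19 mm; bystander, origin at the centre of its underside
- squirt_bottle: white squirt bottle with a thin blue spout, 68 x 110 x 202 mm (tall); bystander, origin at the centre of its underside
- petri_dish: flat red petri dish, 91 mm across, 16 mm high; bystander, origin at the centre of its underside

How it is judged:
On the way, in this order (a step that is already met when the one before it is completed fails the run):
1. the prop rod's tip sits in the lid's slot (distance between rod_tip and slot below 0.009 m), for 0.2 s.
2. with the lid propped and the reader aimed at the label, the trigger is held in its second stage (distance between rod_tip and slot below 0.009 m and x of label in the frame of nose between 0.04 and 0.16 m and y of label in the frame of nose between -0.03 and 0.03 m and z of label in the frame of nose between -0.03 and 0.03 m and angle between the x axis of nose and the x axis of label, either way round below 0.6 rad and x of nose in the frame of label above 0.03 m and value of joint trigger_second above 0.003 m), for 0.6 s.
At the end, for the whole second after the job is handed in: The rod's tip is within 9 mm of its place in the lid's slot and the lid is still; the reader lies flat (within 0.1 rad) and still on the charging pad, its grip point within 35 mm of the pad's centre, trigger let go (distance between rod_tip and slot below 0.009 m and horizontal distance between reader_grip and charging_pad below 0.035 m and z of reader_grip in the frame of charging_pad between 0.026 and 0.036 m and angle between reader_grip's own z axis and vertical below 0.1 rad and linear speed of reader below 0.02 m/s and value of joint trigger_second below 0.001 m and velocity of joint lid between -0.05 and 0.05 rad/s); the robot touches nothing.
It fails at once if the second stage is pulled beyond 2 mm while the window is not aimed at the label (40 to 160 mm away, 30 mm off, 0.6 rad askew) (value of joint trigger_second above 0.002 m and not (x of label in the frame of nose between 0.04 and 0.16 m and y of label in the frame of nose between -0.03 and 0.03 m and z of label in the frame of nose between -0.03 and 0.03 m and angle between the x axis of nose and the x axis of label, either way round below 0.6 rad and x of nose in the frame of label above 0.03 m)).
It fails at once if a bystander is moved by more than 25 mm or tipped over (distance of any of gel_bottle, amber_tip_box, white_carton, bench_timer, squirt_bottle, petri_dish from where it was at the start of the episode above 0.025 m or angle between any of gel_bottle, amber_tip_box, white_carton, bench_timer, squirt_bottle, petri_dish's own z axis and vertical above 0.35 rad).
It also fails if it takes over 72 s, if anything falls off the work surface, if the arm or the gripper's body presses on something with over 40 N, if the wrist force passes 120 N, or if a joint passes its speed limit or range.

## Working session

There is one attempt and no reset: what is moved stays moved. The work goes in short steps, Python scripts to look and compute and a shell command to move; the robot and the scene stay as the last step left them, time stands still between calls to the robot, and variables do not carry over. Pictures are saved under pics/ and viewed, and the job is handed in when it is done.

```bash
ls; mkdir -p pics
python3 - <<'E'
from cell import sensors,cams
import cv2
s=sensors.read_state(); print(s)
for n in ["side","top","wrist"]:
    d=cams.snapshot(n); cv2.imwrite(f"pics/{n}0.png",d["color"][:,:,::-1])
    print(n,{k:v for k,v in d.items() if k!="color"})
E
```

```text
pics
{'time_s': 0.0, 'joint_positions': array([ 1.15787426,  0.47781498,  0.02233643,  1.55644219, -0.01148492,
        1.1092918 , -0.08311062]), 'joint_vel': array([-0.00060742,  0.00176677,  0.00029358, -0.00027714, -0.00012455,
       -0.00072307,  0.00019816]), 'joint_efforts': array([-6.44733768e-05, -5.96446860e+01,  1.60809215e+00, -2.81192744e+01,
        1.24498285e-02,  9.51150869e-03,  1.44157923e-05]), 'position': array([ 0.20240872, -0.64337125,  0.25531955]), 'ee_rot': array([ 8.06269851e-01, -5.91547202e-01, -7.78401730e-04, -4.79143072e-04]), 'contact_force': array([-0.39376865, -0.71807422, -0.51774046]), 'wrist_torque': array([ 0.06058648,  0.01594147, -0.01601151]), 'gripper_width': 1.0027087467702784}
side {'mtx': array([[443.36630288,   0.        , 320.1114897 ],
       [  0.        , 443.36630288, 245.95534765],
       [  0.        ,   0.        ,   1.        ]]), 'origin': array([0.42983439, 0.98259963, 0.65211398]), 'orientation': array([-0.0190272 ,  0.4942719 ,  0.86752775, -0.0522385 ])}
top {'mtx': array([[554.63780949,   0.        , 318.47907306],
       [  0.        , 554.63780949, 241.53084143],
       [  0.        ,   0.        ,   1.        ]]), 'origin': array([0.24296461, 0.06559027, 1.39591545]), 'orientation': array([ 0.07288887, -0.06732653, -0.70169612,  0.70553307])}
wrist {'mtx': array([[371.64829954,   0.        , 317.40964341],
       [  0.        , 371.64829954, 240.46089752],
       [  0.        ,   0.        ,   1.        ]]), 'mount': array([[ 9.99999945e-01, -3.05273418e-04,  1.29716810e-04,
         2.83989388e-04],
       [-2.53981185e-04, -9.56266729e-01, -2.92495946e-01,
        -7.49334887e-02],
       [ 2.13335107e-04,  2.92495897e-01, -9.56266754e-01,
        -1.17837164e-01],
       [ 0.00000000e+00,  0.00000000e+00,  0.00000000e+00,
         1.00000000e+00]])}
```

View pics/side0.png

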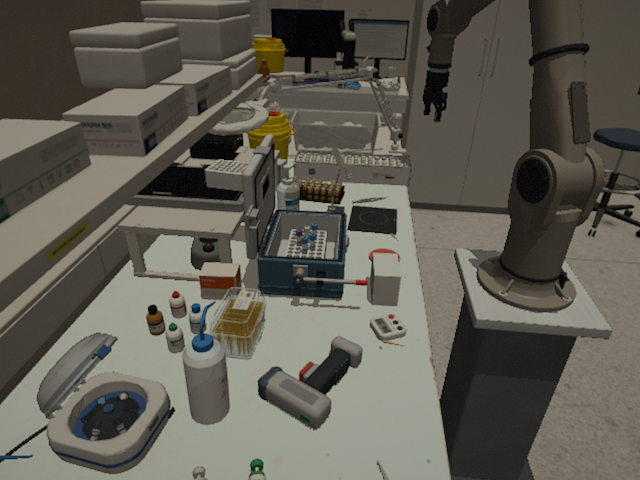

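View pics/top0.png

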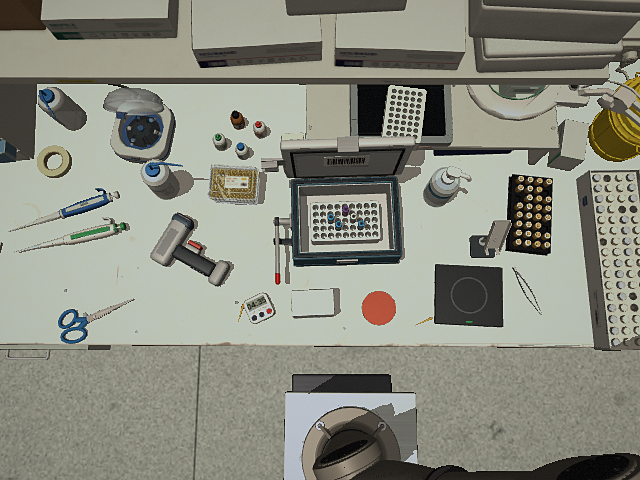

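View pics/wrist0.png

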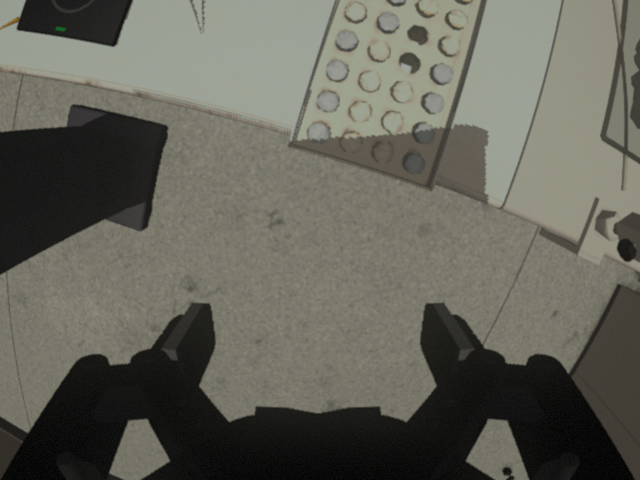

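```bash
cat > h.py <<'E'
import numpy as np,cv2
from scipy.spatial.transform import Rotation as R
from cell import sensors,cams
def ray(d,u,v):
    K=d["mtx"]; c=np.array([(u-K[0,2])/K[0,0],-(v-K[1,2])/K[1,1],-1.])
    return np.array(d["origin"]),R.from_quat(d["orientation"]).as_matrix()@c
def onz(d,u,v,z):
    o,r=ray(d,u,v); return o+r*(z-o[2])/r[2]
def ony(d,u,v,y):
    o,r=ray(d,u,v); return o+r*(y-o[1])/r[1]
def proj(d,p):
    c=R.from_quat(d["orientation"]).as_matrix().T@(np.array(p)-d["origin"])
    K=d["mtx"]; return K[0,0]*c[0]/-c[2]+K[0,2], K[1,1]*-c[1]/-c[2]+K[1,2]
def tri(d1,p1,d2,p2):
    o1,r1=ray(d1,*p1);o2,r2=ray(d2,*p2)
    t=np.linalg.lstsq(np.stack([r1,-r2],1),o2-o1,rcond=None)[0]
    a=o1+r1*t[0];b=o2+r2*t[1];return (a+b)/2,np.linalg.norm(a-b)
# wrist: fisheye
def wpose():
    s=sensors.read_state();return np.array(s["position"]),R.from_quat(s["ee_rot"]).as_matrix()
def wray(d,pose,u,v):
    K=d["mtx"];x=(u-K[0,2])/K[0,0];y=(v-K[1,2])/K[1,1];t=np.hypot(x,y)
    k=np.sin(t)/t if t>1e-9 else 1
    c=np.array([x*k,-y*k,-np.cos(t)]);M=d["mount"];p,r=pose
    return p+r@M[:3,3], r@M[:3,:3]@c
def wonz(d,pose,u,v,z):
    o,r=wray(d,pose,u,v);return o+r*(z-o[2])/r[2]
def wproj(d,pose,P):
    M=d["mount"];p,r=pose
    t=r.T@(np.array(P)-p);c=M[:3,:3].T@(t-M[:3,3]);c=np.array([c[0],-c[1],-c[2]])
    th=np.arctan2(np.hypot(c[0],c[1]),c[2]);ph=np.arctan2(c[1],c[0]);K=d["mtx"]
    return K[0,0]*th*np.cos(ph)+K[0,2],K[1,1]*th*np.sin(ph)+K[1,2]
def crop(img,x,y,w,h,s,fn):
    c=cv2.resize(img[y:y+h,x:x+w],None,fx=s,fy=s,interpolation=cv2.INTER_CUBIC);cv2.imwrite(fn,c[:,:,::-1])
E
python3 - <<'E'
from h import *
t=cv2.imread("pics/top0.png")[:,:,::-1]; s=cv2.imread("pics/side0.png")[:,:,::-1]
crop(t,140,130,290,200,2.75,"pics/tc.png"); crop(s,200,130,240,180,3.3,"pics/sc.png"); crop(s,230,300,180,135,4.4,"pics/sc2.png")
E
```

```text
(no output)
```

View pics/tc.png

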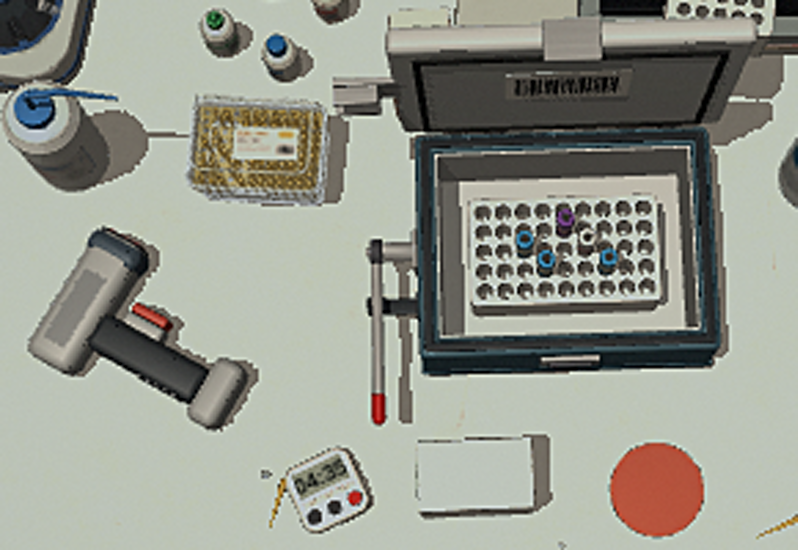

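View pics/sc.png

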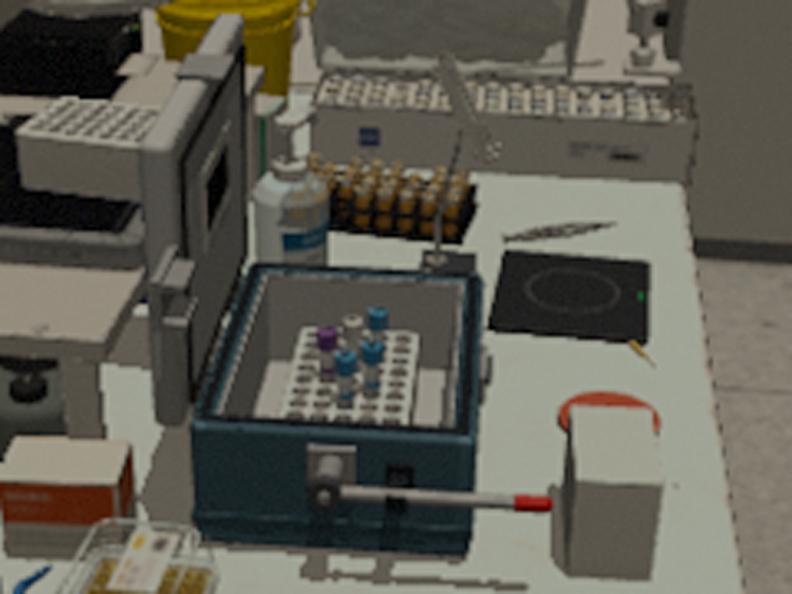

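Run:
```python
from h import *
np.set_printoptions(precision=4,suppress=True)
t=cams.snapshot("top");s=cams.snapshot("side")
import pickle;pickle.dump((t,s),open("c0.pkl","wb"))
T=lambda x,y,z:onz(t,x/2.75+140,y/2.75+130,z)
for n,x,y,z in [("FL",423,350,.11),("FR",720,347,.11),("BL",417,136,.11),("BR",708,130,.11),("piv",376,246,.085),("tip",378,417,.085),("box",262,150,.093),("timer",330,490,.019),("carton",475,478,.085),("headNoseL",92,240,.04),("headNoseR",150,250,.04),("headbackL",30,345,.04),("headbackR",90,370,.04),("trigA",135,310,.03),("trigB",170,325,.03),("footA",235,362,.04),("footB",195,420,.04)]:
    print(n,T(x,y,z)[:2])
for n,u,v in [("pad1",436,265),("pad2",502,266),("pad3",435,323),("pad4",502,327),("ring",469,296)]: print(n,onz(t,u,v,.008)[:2])
S=lambda x,y:(x/3.3+200,y/3.3+130)
print("rodtri",tri(t,(376/2.75+140,246/2.75+130),s,S(325,492)),tri(t,(378/2.75+140,405/2.75+130),s,S(533,503)))
print(ony(s,*S(325,492),.2),)
```

```text
FL [0.4637 0.1343]
FR [ 0.4676 -0.1195]
BL [0.6547 0.1425]
BR [ 0.6612 -0.1135]
piv [0.5611 0.1787]
tip [0.4091 0.1737]
box [0.6466 0.2814]
timer [0.3512 0.221 ]
carton [0.3569 0.0894]
headNoseL [0.5765 0.4431]
headNoseR [0.5673 0.3894]
headbackL [0.4786 0.4937]
headbackR [0.456 0.438]
trigA [0.5133 0.4027]
trigB [0.4995 0.37  ]
footA [0.4639 0.3074]
footB [0.4112 0.3412]
pad1 [ 0.4632 -0.2199]
pad2 [ 0.4615 -0.3862]
pad3 [ 0.3179 -0.2123]
pad4 [ 0.3091 -0.3772]
ring [ 0.3853 -0.2995]
rodtri (array([0.5588, 0.1788, 0.0831]), np.float64(0.005313447484105683)) (array([0.4178, 0.1742, 0.084 ]), np.float64(0.003625343984925869))
[0.5529 0.2    0.0975]
```

View pics/sc2.png

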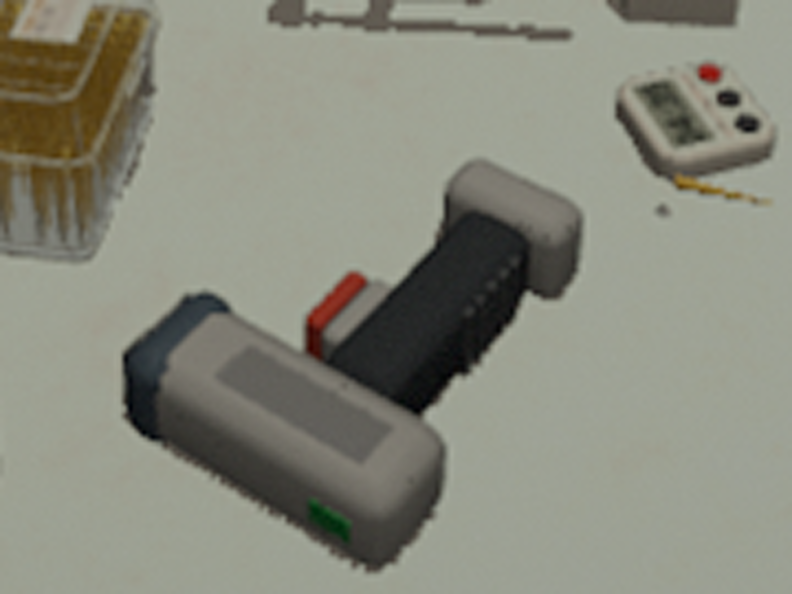

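```bash
cat > plan.py <<'E'
# usage: plan.py clos x y z yaw [max_mm]  -> rows from measured pose to the target (for me to type)
import sys
from h import *
a=[float(v) for v in sys.argv[1:]]
clos,x,y,z,yaw=a[:5]; mm=a[5] if len(a)>5 else 48
p,r=wpose()
th=np.arctan2(r[1,0],r[0,0]); dth=-(yaw-th); dth=(dth+np.pi)%(2*np.pi)-np.pi
d=np.array([x,y,z])-p; n=int(max(np.ceil(np.linalg.norm(d)*1000/mm),np.ceil(abs(dth)/.14),1))
print("at",p.round(4),"yaw",round(th,3),"tilt",round(np.degrees(np.arccos(-r[2,2])),2),"n",n,"t",round(sensors.read_state()["time_s"],2))
M=r.copy();rows=[];rem=d.copy()
for i in range(n):
    s=np.round(1000*(M.T@(rem/(n-i)))); rem=rem-M@s/1000
    w=round(dth/(n-i),2); dth-=w
    rows.append([clos,int(s[0]),int(s[1]),int(s[2]),w]); M=M@R.from_euler("z",w).as_matrix()
for i in range(0,n,5): print([rows[i:i+5]])
E
python3 plan.py -0.3 0.43 -0.30 0.34 -1.54
```

```text
at [ 0.2025 -0.6437  0.2558] yaw -1.266 tilt 0.05 n 9 t 0.25
[[[-0.3, -29, -36, -9, np.float64(0.03)], [-0.3, -30, -35, -9, np.float64(0.03)], [-0.3, -31, -34, -9, np.float64(0.03)], [-0.3, -32, -33, -9, np.float64(0.03)], [-0.3, -33, -32, -10, np.float64(0.03)]]]
[[[-0.3, -34, -31, -9, np.float64(0.03)], [-0.3, -34, -29, -10, np.float64(0.03)], [-0.3, -36, -29, -9, np.float64(0.03)], [-0.3, -36, -27, -10, np.float64(0.03)]]]
```

```bash
python3 -m pendant '[[[0.4,-29,-36,-9,0.03],[0.4,-30,-35,-9,0.03],[0.4,-31,-34,-9,0.03],[0.4,-32,-33,-9,0.03],[0.4,-33,-32,-10,0.03]]]' 20 && python3 -m pendant '[[[0.4,-34,-31,-9,0.03],[0.4,-34,-29,-10,0.03],[0.4,-36,-29,-9,0.03],[0.4,-36,-27,-10,0.03]]]' && python3 plan.py 0.4 0.43 0.178 0.25 -1.54
```

```text
time_s: 0.75
position: [0.3307, -0.4504, 0.3026]
ee_rot: [0.759, -0.651, -0.0, 0.0]
contact_force: [1.2, -0.5, -0.5]
gripper_width: 0.301
time_s: 1.15
position: [0.4307, -0.2983, 0.3408]
ee_rot: [0.719, -0.695, 0.0, 0.0]
contact_force: [0.2, -1.4, -0.8]
gripper_width: 0.3
at [ 0.4307 -0.2983  0.3408] yaw -1.537 tilt 0.01 n 11 t 1.15
[[[0.4, -43, -1, 8, np.float64(0.0)], [0.4, -43, -1, 8, np.float64(0.0)], [0.4, -43, -1, 8, np.float64(0.0)], [0.4, -43, -2, 8, np.float64(0.0)], [0.4, -43, -1, 8, np.float64(0.0)]]]
[[[0.4, -44, -2, 8, np.float64(0.0)], [0.4, -43, -1, 9, np.float64(0.0)], [0.4, -44, -2, 8, np.float64(0.0)], [0.4, -43, -1, 9, np.float64(0.0)], [0.4, -44, -2, 8, np.float64(0.0)]]]
[[[0.4, -43, -1, 9, np.float64(0.0)]]]
```

```bash
python3 -m pendant '[[[0.4,-43,-1,8,0],[0.4,-43,-1,8,0],[0.4,-43,-1,8,0],[0.4,-43,-2,8,0],[0.4,-43,-1,8,0]]]' && python3 -m pendant '[[[0.4,-44,-2,8,0],[0.4,-43,-1,9,0],[0.4,-44,-2,8,0],[0.4,-43,-1,9,0],[0.4,-44,-2,8,0]]]' && python3 -m pendant '[[[0.4,-43,-1,9,0]]]'
python3 - <<'E'
from h import *
p=wpose();d=cams.snapshot("wrist")
cv2.imwrite("pics/w1.png",d["color"][:,:,::-1])
print(p[0])
for P in [(.561,.1787,.085),(.4145,.1738,.085),(.441,.1747,.085)]: print(wproj(d,p,P))
E
```

```text
time_s: 1.65
position: [0.4283, -0.0834, 0.3002]
ee_rot: [0.719, -0.695, 0.0, -0.0]
contact_force: [1.4, -0.5, 0.4]
gripper_width: 0.302
time_s: 2.15
position: [0.4286, 0.1345, 0.2581]
ee_rot: [0.719, -0.695, 0.0, -0.0]
contact_force: [1.1, 0.0, -0.3]
gripper_width: 0.302
time_s: 2.25
position: [0.4284, 0.1778, 0.2493]
ee_rot: [0.719, -0.695, 0.0, -0.0]
contact_force: [2.0, -0.6, 0.6]
gripper_width: 0.302
[0.42839458 0.17777519 0.24930326]
(np.float64(322.1760873131022), np.float64(55.57987637192363))
(np.float64(321.63677259393535), np.float64(243.914933451655))
(np.float64(321.76541218073214), np.float64(211.35525137523115))
```

View pics/w1.png

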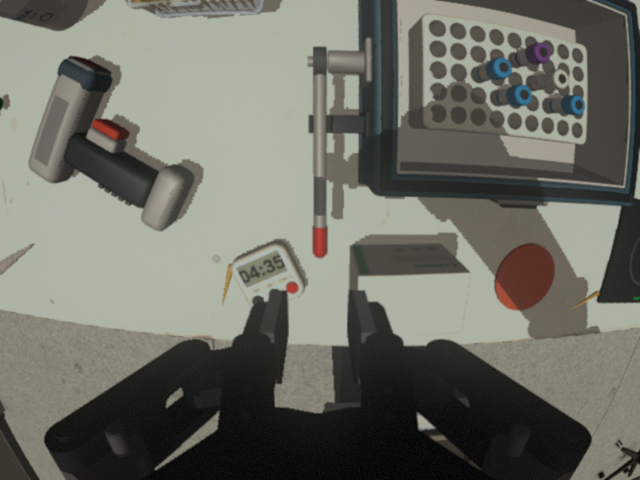

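```bash
python3 plan.py 0.4 0.443 0.1755 0.091 -1.54
```

```text
at [0.4269 0.1853 0.2486] yaw -1.528 tilt 0.29 n 4 t 2.3
[[[0.4, 3, -4, 39, np.float64(0.0)], [0.4, 3, -4, 40, np.float64(0.0)], [0.4, 3, -4, 39, np.float64(0.01)], [0.4, 2, -4, 40, np.float64(0.0)]]]
```

```bash
python3 -m pendant '[[[0.4,0,0,0,0],[0.4,0,0,0,0]]]';python3 plan.py 0.4 0.443 0.1755 0.091 -1.54
```

```text
time_s: 2.5
position: [0.4285, 0.1755, 0.2492]
ee_rot: [0.719, -0.695, 0.0, 0.0]
contact_force: [0.1, -0.4, -0.5]
gripper_width: 0.297
at [0.4285 0.1755 0.2492] yaw -1.536 tilt 0.04 n 4 t 2.5
[[[0.4, 0, -4, 40, np.float64(0.0)], [0.4, 0, -4, 39, np.float64(0.0)], [0.4, 0, -3, 40, np.float64(0.0)], [0.4, 0, -4, 39, np.float64(0.0)]]]
```

```bash
python3 -m pendant '[[[0.4,0,-4,40,0],[0.4,0,-4,30,0],[0.4,0,0,0,0],[0.4,0,0,0,0]]]';python3 - <<'E'
from h import *
p=wpose();d=cams.snapshot("wrist")
cv2.imwrite("pics/w2.png",d["color"][:,:,::-1])
print(p[0])
for P in [(.561,.1787,.085),(.4145,.1738,.085),(.441,.1747,.085)]: print(wproj(d,p,P))
for q in [(200),(150)]: print(wonz(d,p,320,q,.085))
E
```

```text
time_s: 2.9
position: [0.4367, 0.1752, 0.1798]
ee_rot: [0.719, -0.695, -0.0, 0.0]
contact_force: [0.2, 0.2, 0.1]
gripper_width: 0.297
[0.43668953 0.1752246  0.17978326]
(np.float64(318.1860025104387), np.float64(45.215576079976614))
(np.float64(318.1701332433882), np.float64(289.41529275705614))
(np.float64(318.16576602738354), np.float64(249.34443140374725))
[0.47121405 0.17465172 0.085     ]
[0.50026741 0.17565141 0.085     ]
```

View pics/w2.png

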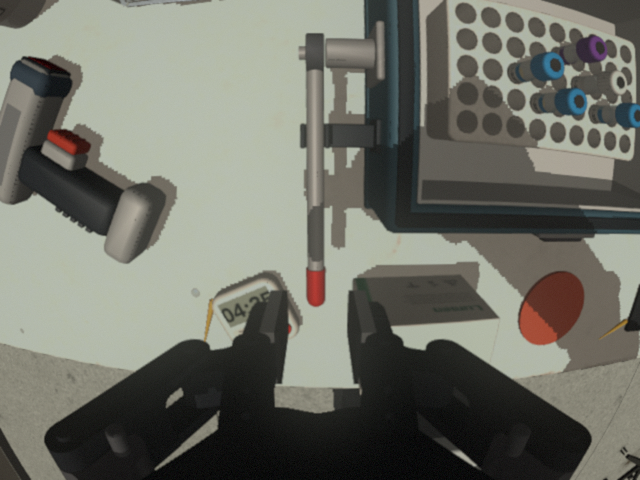

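```bash
python3 -m pendant '[[[0.4,-1,-3,40,0],[0.4,0,-3,49,0],[0.4,0,0,0,0],[0.8,0,0,0,0],[0.8,0,0,0,0]]]' 20; python3 -m pendant '[[[1,0,0,0,0],[1,0,0,0,0]]]' 20
```

```text
time_s: 3.45
position: [0.443, 0.1768, 0.092]
ee_rot: [0.719, -0.695, 0.001, -0.0]
contact_force: [-0.4, -2.8, 0.3]
gripper_width: 0.107
time_s: 3.65
position: [0.443, 0.1769, 0.0914]
ee_rot: [0.719, -0.695, 0.001, -0.0]
contact_force: [-0.9, -3.8, 3.4]
gripper_width: 0.112
```

```bash
python3 -m pendant '[[[1,0,-1,-16,0],[1,0,-4,-16,0],[1,0,-5,-16,0],[1,0,-8,-15,0],[1,0,-10,-13,0]]]' 20; python3 -m pendant '[[[1,0,-11,-12,0],[1,0,-13,-10,0],[1,0,-15,-8,0],[1,0,-15,-6,0],[1,0,-16,-4,0]]]' 20;python3 -m pendant '[[[1,0,0,0,0],[1,0,0,0,0]]]' 20
python3 - <<'E'
from h import *
for n in ["side","wrist"]:
    d=cams.snapshot(n); cv2.imwrite(f"pics/{n}1.png",d["color"][:,:,::-1])
    if n=="side": crop(d["color"],200,100,240,180,3.3,"pics/sc3.png")
E
```

```text
time_s: 4.15
position: [0.4704, 0.1778, 0.1673]
ee_rot: [0.719, -0.695, 0.0, 0.0]
contact_force: [2.1, -1.6, -4.7]
gripper_width: 0.103
time_s: 4.65
position: [0.5397, 0.1803, 0.2065]
ee_rot: [0.719, -0.695, -0.0, 0.001]
contact_force: [-1.4, -1.2, -6.2]
gripper_width: 0.108
time_s: 4.85
position: [0.5404, 0.1804, 0.2065]
ee_rot: [0.719, -0.695, 0.0, -0.0]
contact_force: [0.3, -4.4, -0.7]
gripper_width: 0.11
```

View pics/sc3.png

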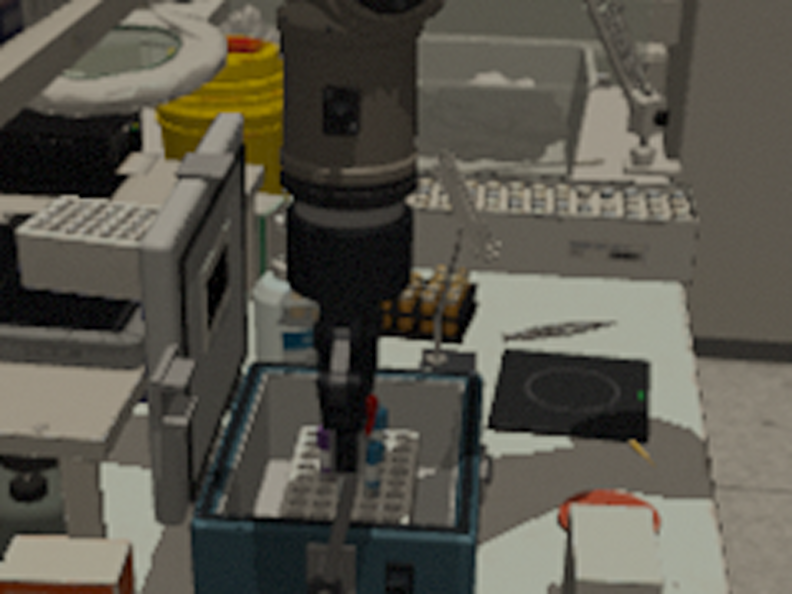

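View pics/wrist1.png

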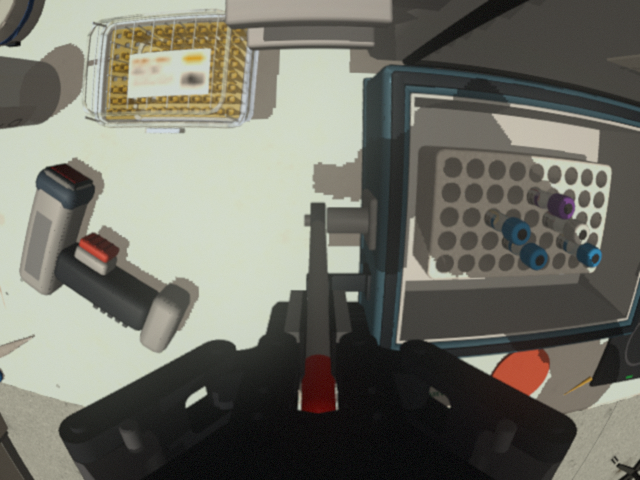

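```bash
python3 -m pendant '[[[1,0,-18,-1,0],[1,0,-18,0,0],[1,0,-2,0,0],[0.4,0,0,0,0],[0.4,0,0,0,0]]]' 20;  python3 -m pendant '[[[0.4,0,0,0,0],[0.4,0,0,-30,0],[0.4,0,0,-40,0],[0.4,0,0,-40,0],[0.4,0,0,0,0]]]'
python3 - <<'E'
from h import *
for n in ["side","wrist"]:
    d=cams.snapshot(n); cv2.imwrite(f"pics/{n}2.png",d["color"][:,:,::-1])
    if n=="side": crop(d["color"],200,100,240,180,3.3,"pics/sc4.png")
E
```

```text
time_s: 5.45
position: [0.5781, 0.1837, 0.208]
ee_rot: [0.72, -0.694, -0.0, -0.001]
contact_force: [-0.3, -0.8, -0.0]
gripper_width: 0.297
time_s: 5.95
position: [0.5806, 0.1846, 0.3242]
ee_rot: [0.72, -0.694, 0.002, -0.005]
contact_force: [-0.4, 0.6, 0.3]
gripper_width: 0.299
```

View pics/sc4.png

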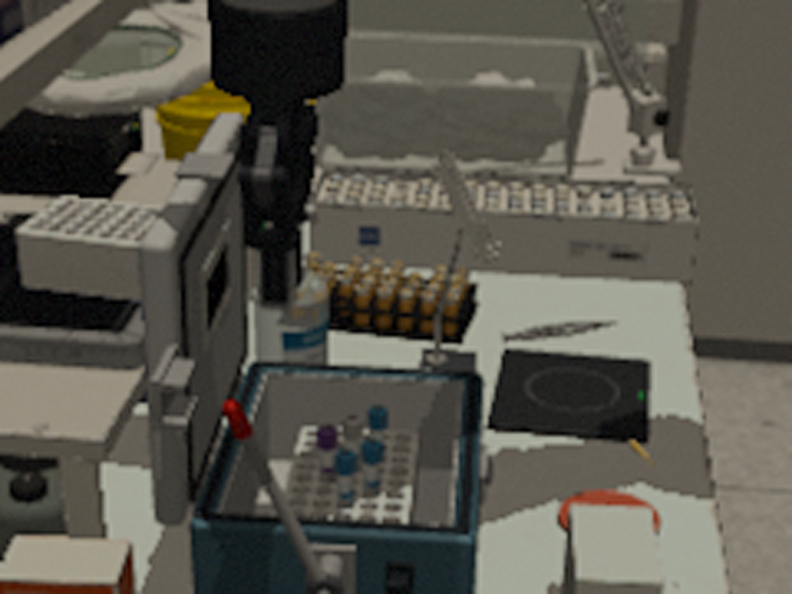

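View pics/wrist2.png

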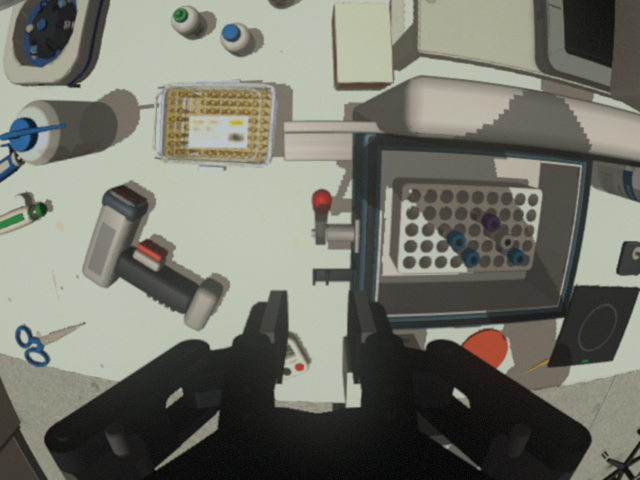

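```bash
python3 - <<'E'
from h import *
import pickle
t,s=pickle.load(open("c0.pkl","rb"))
T=lambda x,y,z:onz(t,x/2.75+140,y/2.75+130,z)
for x,y in [(390,22),(757,18),(388,55),(757,42),(390,40),(500,36),(573,37)]: print(x,y,T(x,y,.318)[:2].round(4))
# hinge base line of lid
S=lambda x,y:(x/3.3+200,y/3.3+130)
# side0 crop: left outer edge of the lid: near-top corners  (150,60..) 
for x,y in [(145,65),(182,75),(160,420),(190,425)]: print("side",x,y,ony(s,*S(x,y),.155).round(4))
E
python3 plan.py -1 0.65 0.07 0.40 0.034
```

```text
390 22 [0.6772 0.1517]
757 18 [ 0.6813 -0.1231]
388 55 [0.6511 0.1527]
757 42 [ 0.6623 -0.1225]
390 40 [0.6629 0.1514]
500 36 [0.6664 0.0692]
573 37 [0.6658 0.0147]
side 145 65 [0.6667 0.155  0.366 ]
side 182 75 [0.6445 0.155  0.3611]
side 160 420 [0.674  0.155  0.1148]
side 190 425 [0.6531 0.155  0.1126]
at [0.5785 0.183  0.3187] yaw -1.536 tilt 0.19 n 12 t 6.05
[[[-1.0, 10, -6, -7, np.float64(-0.13)], [-1.0, 10, -4, -7, np.float64(-0.13)], [-1.0, 11, -3, -7, np.float64(-0.13)], [-1.0, 11, -2, -7, np.float64(-0.13)], [-1.0, 11, 0, -7, np.float64(-0.13)]]]
[[[-1.0, 11, 1, -7, np.float64(-0.13)], [-1.0, 11, 3, -7, np.float64(-0.13)], [-1.0, 10, 4, -6, np.float64(-0.13)], [-1.0, 10, 5, -7, np.float64(-0.13)], [-1.0, 9, 7, -6, np.float64(-0.13)]]]
[[[-1.0, 8, 8, -7, np.float64(-0.13)], [-1.0, 6, 9, -6, np.float64(-0.14)]]]
```

```bash
python3 -m pendant '[[[-1,0,0,-40,-0.13],[-1,0,0,-40,-0.13],[-1,0,0,0,-0.13],[-1,0,0,0,-0.13],[-1,0,0,0,-0.13]]]'; python3 plan.py -1 0.643 0.07 0.39 0.034
```

```text
time_s: 6.55
position: [0.5778, 0.1822, 0.3959]
ee_rot: [0.905, -0.426, -0.001, 0.001]
contact_force: [-0.4, 0.6, -0.0]
gripper_width: 0.996
at [0.5778 0.1822 0.3959] yaw -0.88 tilt 0.11 n 7 t 6.55
[[[-1.0, 18, 3, 1, np.float64(-0.13)], [-1.0, 18, 5, 1, np.float64(-0.13)], [-1.0, 17, 8, 1, np.float64(-0.13)], [-1.0, 16, 10, 1, np.float64(-0.13)], [-1.0, 14, 12, 1, np.float64(-0.13)]]]
[[[-1.0, 13, 13, 0, np.float64(-0.13)], [-1.0, 11, 15, 1, np.float64(-0.13)]]]
```

```bash
python3 -m pendant '[[[-1,18,3,1,-0.13],[-1,18,5,1,-0.13],[-1,17,8,1,-0.13],[-1,16,10,1,-0.13],[-1,14,12,1,-0.13]]]';python3 -m pendant '[[[-1,13,13,0,-0.13],[-1,11,15,1,-0.13],[-1,0,0,0,0],[-1,0,0,0,0]]]'
python3 - <<'E'
from h import *
p=wpose();print(p[0],np.arctan2(p[1][1,0],p[1][0,0]))
for n in ["side","wrist"]:
    d=cams.snapshot(n); cv2.imwrite(f"pics/{n}3.png",d["color"][:,:,::-1])
    if n=="side": crop(d["color"],200,80,240,180,3.3,"pics/sc5.png"); print(proj(d,p[0]))
E
```

```text
time_s: 7.05
position: [0.624, 0.1007, 0.3904]
ee_rot: [0.993, -0.115, -0.001, 0.0]
contact_force: [-0.6, 0.4, 0.6]
gripper_width: 0.998
time_s: 7.45
position: [0.6426, 0.07, 0.3899]
ee_rot: [1.0, 0.01, -0.001, -0.0]
contact_force: [0.1, 0.1, -0.3]
gripper_width: 1.002
[0.64257431 0.06999719 0.38994374] 0.02051295816930726
(np.float64(264.7675740205149), np.float64(126.3378597124495))
```

View pics/sc5.png

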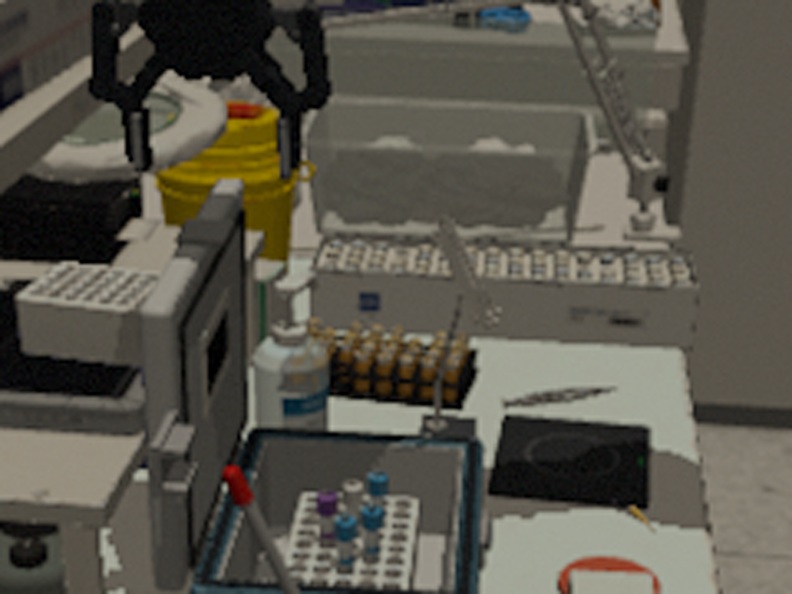

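View pics/wrist3.png

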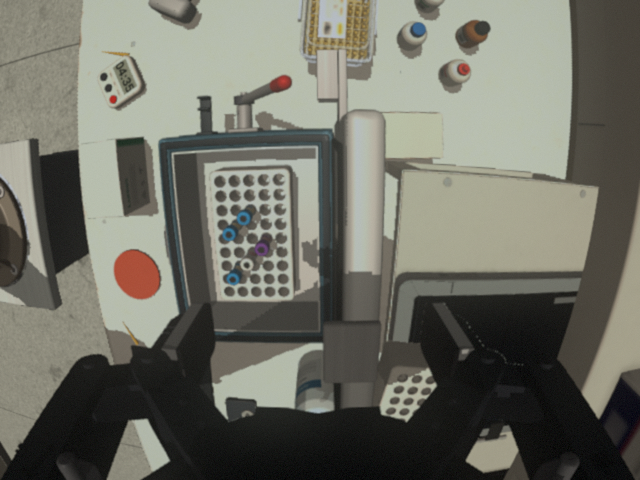

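Run:
```python
from h import *
p=wpose();d=cams.snapshot("wrist")
for q in [(345,150),(383,150),(343,260),(383,260),(350,110)]: print(q,wonz(d,p,*q,.318).round(4))
```

```text
(345, 150) [0.6553 0.136  0.318 ]
(383, 150) [0.6749 0.1369 0.318 ]
(343, 260) [0.6566 0.0766 0.318 ]
(383, 260) [0.6788 0.077  0.318 ]
(350, 110) [0.6572 0.1567 0.318 ]
```

```bash
python3 -m pendant '[[[-1,5,0,30,0],[-1,0,0,30,0],[-1,0,0,25,0],[-1,0,0,0,0]]]'
python3 - <<'E'
from h import *
d=cams.snapshot("side"); crop(d["color"],200,80,240,180,3.3,"pics/sc6.png")
E
```

```text
time_s: 8.0
position: [0.646, 0.07, 0.3028]
ee_rot: [1.0, 0.012, -0.003, 0.001]
contact_force: [-0.6, -0.5, 0.3]
gripper_width: 0.999
```

View pics/sc6.png

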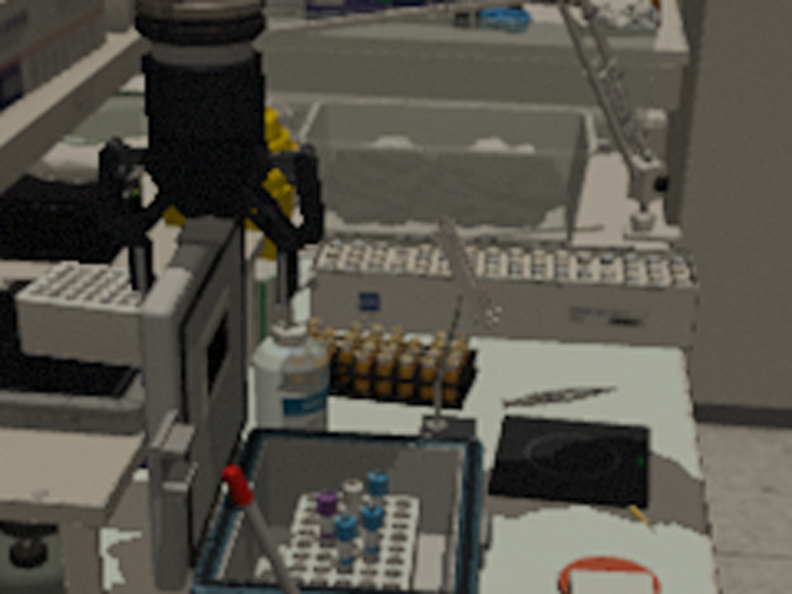

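```bash
python3 -m pendant '[[[-1,-10,0,0,0],[-1,-10,0,0,0],[-1,-10,0,0,0],[-1,-10,0,0,0],[-1,0,0,0,0]]]'; python3 -m pendant '[[[-1,-6,0,0,0],[-1,-6,0,0,0],[-1,0,0,0,0]]]';python3 - <<'E'
from h import *
d=cams.snapshot("side"); crop(d["color"],200,80,240,180,3.3,"pics/sc7.png")
E
```

```text
time_s: 8.55
position: [0.6067, 0.0689, 0.307]
ee_rot: [1.0, 0.012, 0.0, 0.0]
contact_force: [0.5, -0.0, -0.0]
gripper_width: 1.0
time_s: 8.85
position: [0.5954, 0.0684, 0.3061]
ee_rot: [1.0, 0.012, -0.001, 0.0]
contact_force: [0.1, -0.1, 0.3]
gripper_width: 1.004
```

View pics/sc7.png

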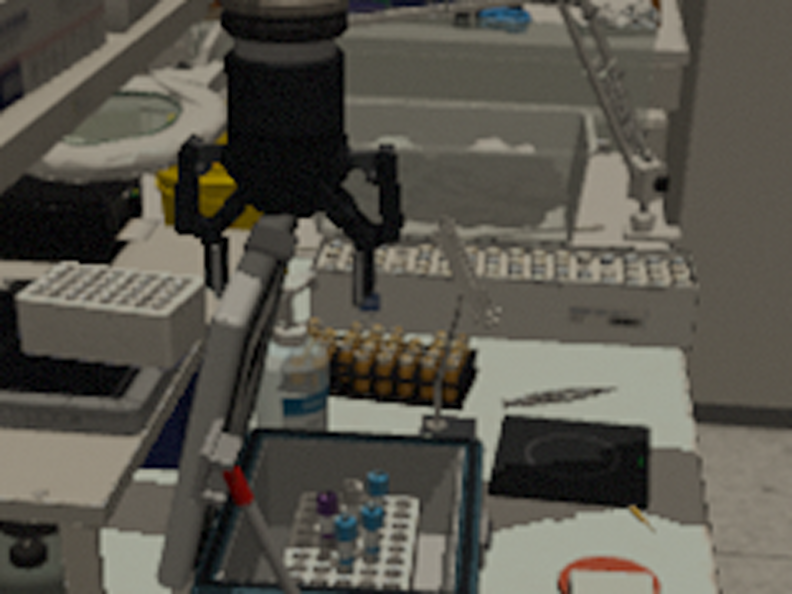

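```bash
python3 -m pendant '[[[-1,-6,0,0,0],[-1,-5,0,0,0],[-1,0,0,0,0]]]'; python3 -m pendant '[[[-1,-5,0,0,0],[-1,0,0,0,0]]]';python3 - <<'E'
from h import *
d=cams.snapshot("side"); crop(d["color"],200,80,240,180,3.3,"pics/sc8.png")
E
```

```text
time_s: 9.2
position: [0.5845, 0.0684, 0.3063]
ee_rot: [1.0, 0.012, -0.0, 0.0]
contact_force: [0.2, -0.1, -1.7]
gripper_width: 0.998
time_s: 9.4
position: [0.5797, 0.0682, 0.3063]
ee_rot: [1.0, 0.012, -0.0, 0.0]
contact_force: [0.1, -0.3, 0.1]
gripper_width: 1.001
```

View pics/sc8.png

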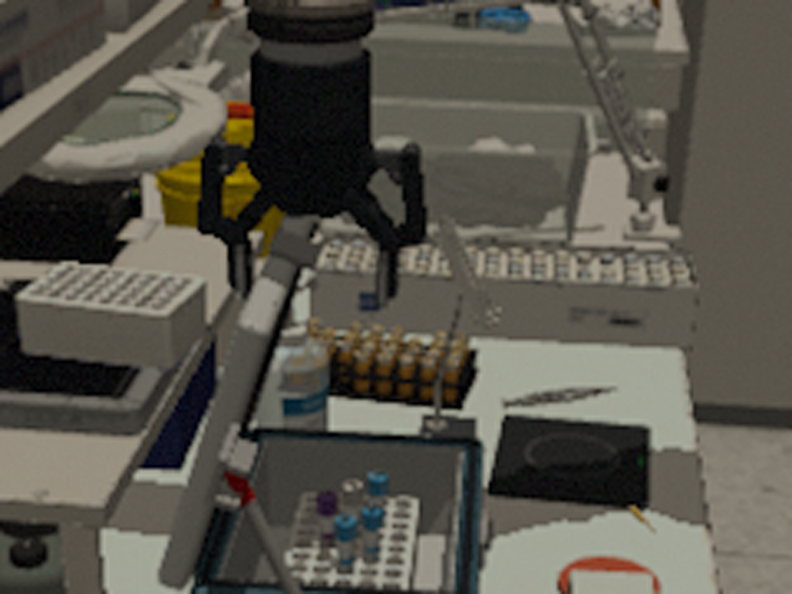

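```bash
python3 -m pendant '[[[-1,-4,0,0,0],[-1,-3,0,0,0],[-1,0,0,0,0]]]'; python3 -m pendant '[[[-1,-4,0,0,0],[-1,0,0,0,0]]]';python3 - <<'E'
from h import *
d=cams.snapshot("side"); crop(d["color"],200,80,240,180,3.3,"pics/sc9.png")
E
```

```text
time_s: 9.75
position: [0.5728, 0.0679, 0.3063]
ee_rot: [1.0, 0.012, -0.0, 0.0]
contact_force: [-0.1, -0.7, -0.3]
gripper_width: 1.0
time_s: 9.95
position: [0.5691, 0.0678, 0.3064]
ee_rot: [1.0, 0.012, 0.0, 0.0]
contact_force: [0.2, -0.2, -0.1]
gripper_width: 1.0
```

View pics/sc9.png

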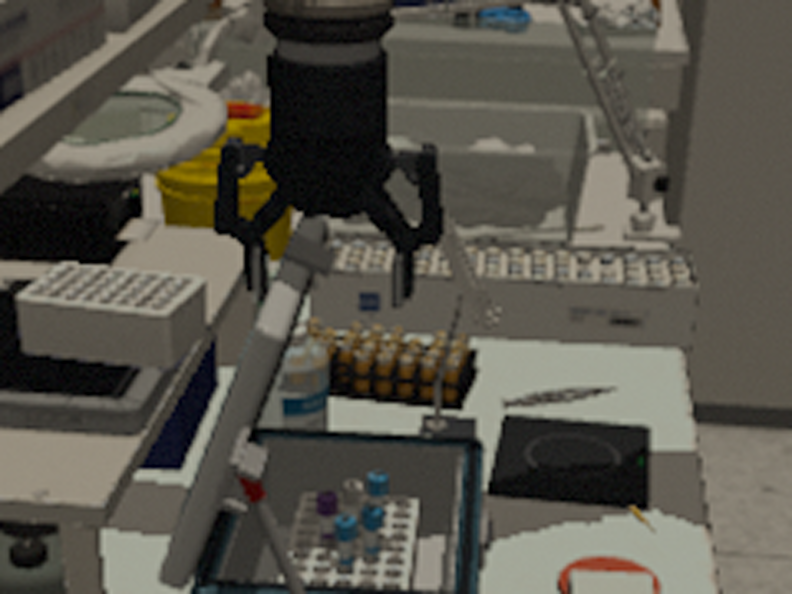

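```bash
python3 -m pendant '[[[-1,-3,0,0,0],[-1,0,0,0,0]]]'; python3 -m pendant '[[[-1,-3,0,0,0],[-1,0,0,0,0]]]'; python3 -m pendant '[[[-1,-3,0,0,0],[-1,0,0,0,0]]]';python3 - <<'E'
from h import *
d=cams.snapshot("side"); crop(d["color"],200,80,240,180,3.3,"pics/sc10.png")
E
```

```text
time_s: 10.2
position: [0.5676, 0.0677, 0.3068]
ee_rot: [1.0, 0.012, 0.002, -0.0]
contact_force: [6.5, 0.6, -1.7]
gripper_width: 0.999
time_s: 10.4
position: [0.5663, 0.0677, 0.3074]
ee_rot: [1.0, 0.012, 0.004, -0.001]
contact_force: [11.5, 0.7, -2.3]
gripper_width: 1.0
time_s: 10.6
position: [0.565, 0.0675, 0.308]
ee_rot: [1.0, 0.011, 0.006, -0.001]
contact_force: [17.5, 0.7, -3.6]
gripper_width: 1.002
```

View pics/sc10.png

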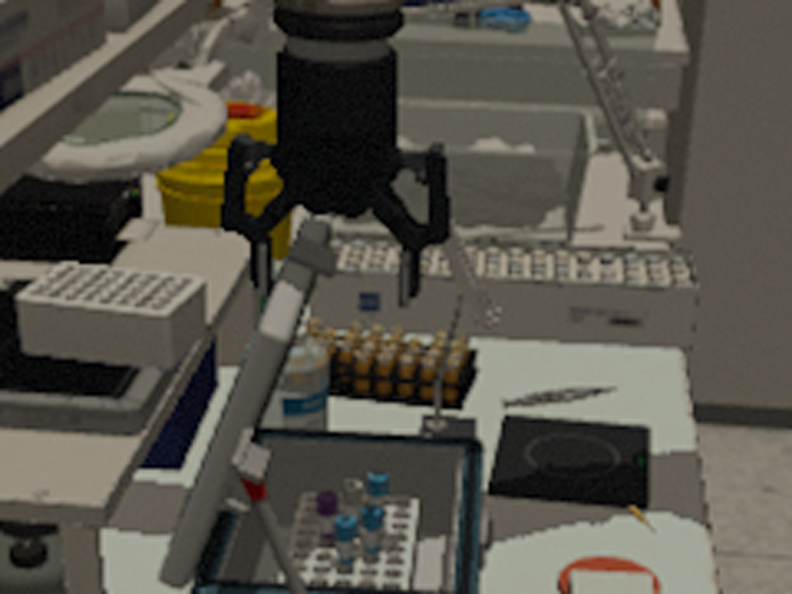

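```bash
python3 -m pendant '[[[-1,12,0,0,0],[-1,12,0,0,0],[-1,0,0,0,0]]]'; python3 -m pendant '[[[-1,0,0,-40,0],[-1,0,0,-40,0],[-1,0,0,0,0]]]';python3 - <<'E'
from h import *
d=cams.snapshot("side"); crop(d["color"],220,160,120,90,6.6,"pics/sc11.png")
p=wpose();print(p[0]); d=cams.snapshot("wrist");cv2.imwrite("pics/w4.png",d["color"][:,:,::-1])
E
```

```text
time_s: 10.95
position: [0.585, 0.0681, 0.3057]
ee_rot: [1.0, 0.012, -0.001, -0.0]
contact_force: [-1.0, 0.3, -0.5]
gripper_width: 0.998
time_s: 11.25
position: [0.5857, 0.0699, 0.3917]
ee_rot: [1.0, 0.012, 0.004, -0.001]
contact_force: [-0.0, -0.0, -0.3]
gripper_width: 0.999
[0.58481816 0.06927653 0.38888704]
```

View pics/sc11.png

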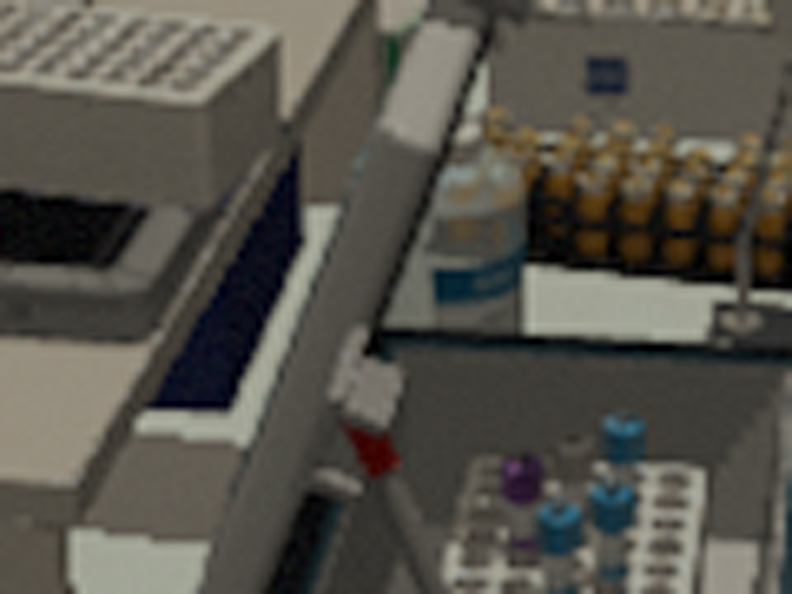

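View pics/w4.png

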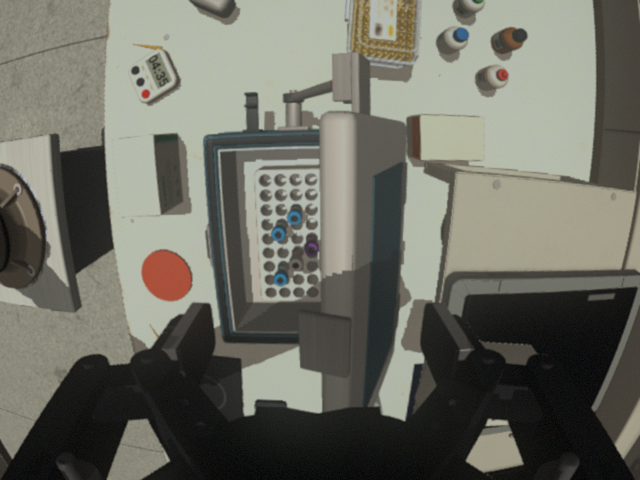

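Run:
```python
from h import *
p=wpose();d=cams.snapshot("wrist")
th=1.2
hx,hy,ya=.666,.015,.034
def lid(a,b,c,th): # chest-y a, along lid b, thickness c
    x=-b*np.cos(th)+c*np.sin(th); z=b*np.sin(th)+c*np.cos(th)
    return np.array([hx+x*np.cos(ya)-a*np.sin(ya),hy+x*np.sin(ya)+a*np.cos(ya),.11+z])
for th in (1.15,1.2,1.25):
    print(th,wproj(d,p,lid(.1,.208,0,th)),wproj(d,p,lid(.1,.208,.022,th)), wproj(d,p,lid(.14,.208,.022,th)))
s=cams.snapshot("side")
for th in (1.15,1.2,1.25): print(proj(s,lid(.14,.208,0,th)),proj(s,lid(.14,.208,.022,th)))
tip=np.array([.561+.049,.1825,.2237]);print("tip",(np.array(proj(s,tip))-[220,160])*6.6)
crop(d["color"],300,30,120,90,6.6,"pics/w5.png")
print(p[0])
```

```text
1.15 (np.float64(306.94531830629893), np.float64(185.85978407308735)) (np.float64(344.1999521017731), np.float64(188.09684609169193)) (np.float64(344.23140503328204), np.float64(112.82968067466811))
1.2 (np.float64(324.35083674457655), np.float64(186.7814978273623)) (np.float64(363.5408162281588), np.float64(188.97631753851005)) (np.float64(364.12271032451645), np.float64(112.82212330591466))
1.25 (np.float64(342.70231212398124), np.float64(187.6813235497476)) (np.float64(383.3057889525495), np.float64(189.81681676984687)) (np.float64(384.45960552056533), np.float64(113.10951223277496))
(np.float64(290.03870497671664), np.float64(183.1323127068801)) (np.float64(280.13665377672663), np.float64(178.54152750631005))
(np.float64(285.3198535666627), np.float64(181.07406319694832)) (np.float64(275.19186456108304), np.float64(176.9285207774))
(np.float64(280.4994887607158), np.float64(179.2281543357549)) (np.float64(270.1789304795306), np.float64(175.54334756436958))
tip [343.88882862 409.67627594]
[0.58408127 0.06868193 0.3869101 ]
```

View pics/w5.png

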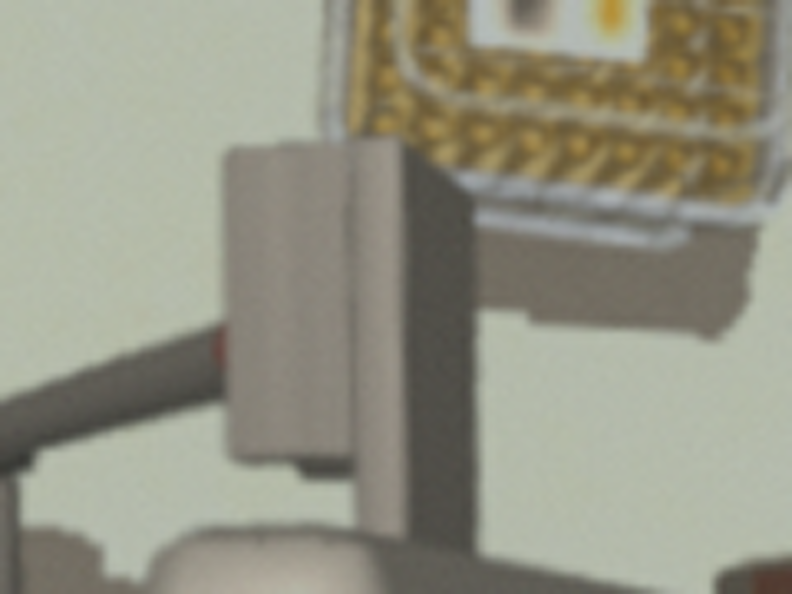

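```bash
python3 plan.py -1 0.455 0.385 0.28 -0.444
```

```text
at [0.5835 0.068  0.385 ] yaw 0.024 tilt 0.14 n 8 t 11.45
[[[-1.0, -15, -40, 13, np.float64(0.06)], [-1.0, -17, -39, 13, np.float64(0.06)], [-1.0, -20, -38, 13, np.float64(0.06)], [-1.0, -22, -37, 13, np.float64(0.06)], [-1.0, -24, -35, 13, np.float64(0.06)]]]
[[[-1.0, -26, -34, 13, np.float64(0.06)], [-1.0, -28, -32, 14, np.float64(0.05)], [-1.0, -30, -30, 13, np.float64(0.06)]]]
```

```bash
python3 -m pendant '[[[-1,-15,-40,13,0.06],[-1,-17,-39,13,0.06],[-1,-20,-38,13,0.06],[-1,-22,-37,13,0.06],[-1,-24,-35,13,0.06]]]'; python3 -m pendant '[[[-1,-26,-34,13,0.06],[-1,-28,-32,14,0.05],[-1,-30,-30,13,0.06],[-1,0,0,0,0],[-1,0,0,0,0]]]'
python3 - <<'E'
from h import *
p=wpose();d=cams.snapshot("wrist");cv2.imwrite("pics/w6.png",d["color"][:,:,::-1])
print(p[0],np.arctan2(p[1][1,0],p[1][0,0]))
import pickle;pickle.dump((p,d),open("w6.pkl","wb"))
s=cams.snapshot("side"); crop(s["color"],220,160,120,90,6.6,"pics/sc12.png")
E
```

```text
time_s: 11.95
position: [0.503, 0.2672, 0.3194]
ee_rot: [0.99, -0.139, -0.001, 0.001]
contact_force: [-0.1, 0.3, 0.0]
gripper_width: 1.004
time_s: 12.45
position: [0.4548, 0.3852, 0.2796]
ee_rot: [0.976, -0.219, -0.001, 0.001]
contact_force: [0.4, -1.5, 0.8]
gripper_width: 1.001
[0.45476408 0.38522349 0.27960634] -0.44228698798525073
```

View pics/w6.png

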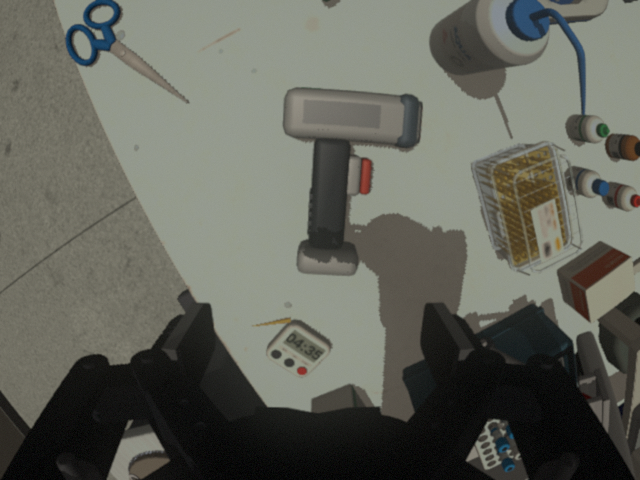

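View pics/sc12.png

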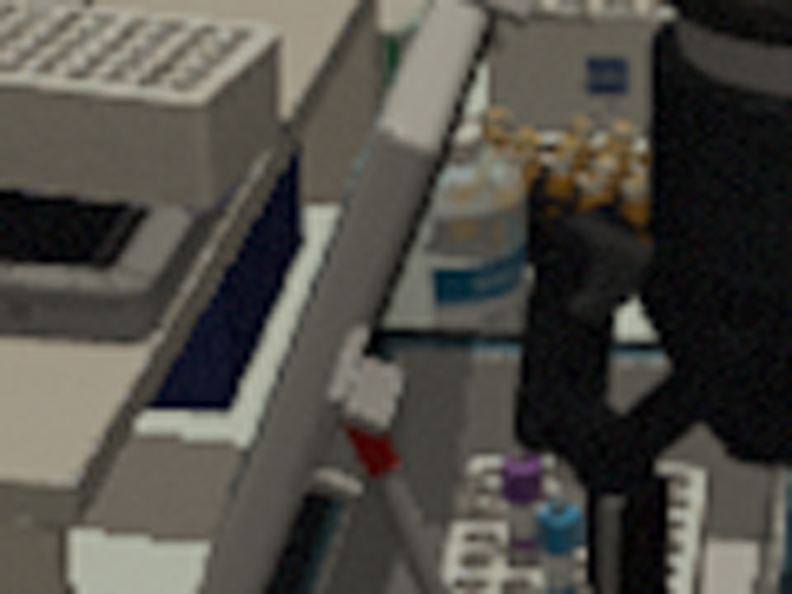

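Run:
```python
from h import *
import pickle;p,d=pickle.load(open("w6.pkl","rb"))
crop(d["color"],270,75,170,210,3.8*.75,"pics/w6c.png")
W=lambda u,v,z:wonz(d,p,u,v,z)
def rep(n,a,b): 
    q=b-a; print(n,a.round(4)[:2],b.round(4)[:2],"len",np.linalg.norm(q).round(4),"ang",np.arctan2(q[1],q[0]).round(3))
rep("headtop",W(300,88,.035),W(400,94,.035))
rep("headbot",W(290,135,.022),W(400,147,.022))
rep("headcentre back->nose",W(285,113,.022),W(421,121,.022))
rep("trig",W(372,193,.03),W(373,158,.03))
rep("handle",(W(321,245,.035)),W(334,140,.035))
```

```text
headtop [0.4891 0.4966] [0.5748 0.4519] len 0.0967 ang -0.48
headbot [0.4596 0.4595] [0.5556 0.4022] len 0.1118 ang -0.538
headcentre back->nose [0.4648 0.4818] [0.5869 0.4182] len 0.1377 ang -0.48
trig [0.5094 0.3722] [0.5246 0.4042] len 0.0354 ang 1.127
handle [0.4402 0.3459] [0.4968 0.4366] len 0.1069 ang 1.013
```

View pics/w6c.png

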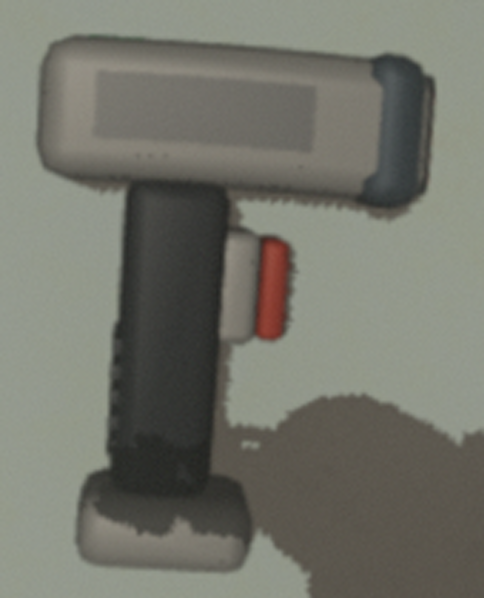

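Run:
```python
from h import *
import pickle;p,d=pickle.load(open("w6.pkl","rb"))
W=lambda u,v,z:wonz(d,p,270+u/2.85,75+v/2.85,z)
def rep(n,a,b): 
    q=b-a; print(n,a.round(4)[:2],b.round(4)[:2],"len",np.linalg.norm(q).round(4),"ang",np.arctan2(q[1],q[0]).round(3))
rep("sticker top",W(97,71,.044),W(316,88,.044)); rep("sticker bot",W(94,137,.044),W(313,152,.044))
rep("handle L",W(113,470,.025),W(133,200,.025));rep("handle R",W(209,470,.025),W(226,200,.025))
rep("trig",W(290,335,.03),W(292,242,.03))
nose=W(434,140,.022); back=W(38,115,.022); rep("head",back,nose)
a=-.49
ex=np.array([np.cos(a),np.sin(a)]);ey=np.array([-ex[1],ex[0]])
print("nose est grip",nose[:2]-.075*ex-.059*ey, "back", back[:2]+.135*ex-.075*ex-.059*ey)
tf=W(291,288,.03)[:2];print("trig grip",tf-.029*ex)
hb=W(124,300,.025)[:2];print("handle back", (hb-tf)@ex)
mid=(tf@ex+hb@ex)/2; 
for yy in [-.49]:
  print("mid grip", mid*ex+(tf@ey)*ey)
```

```text
sticker top [0.4875 0.4835] [0.5508 0.4485] len 0.0723 ang -0.505
sticker bot [0.4771 0.464 ] [0.5409 0.4293] len 0.0725 ang -0.498
handle L [0.4305 0.3531] [0.4793 0.4388] len 0.0986 ang 1.054
handle R [0.4625 0.338 ] [0.5087 0.4251] len 0.0986 ang 1.083
trig [0.5093 0.3727] [0.5233 0.4026] len 0.033 ang 1.134
head [0.4623 0.4804] [0.5869 0.4147] len 0.1408 ang -0.485
nose est grip [0.4929257  0.39793904] back [0.4874519  0.40007537]
trig grip [0.49081414 0.40158225]
handle back -0.05818065834403637
mid grip [0.49073444 0.40162476]
```

```bash
python3 plan.py -1 0.490 0.400 0.110 -0.50
```

```text
at [0.457  0.3835 0.2805] yaw -0.447 tilt 0.1 n 4 t 12.55
[[[-1.0, 6, -7, 43, np.float64(0.01)], [-1.0, 5, -8, 42, np.float64(0.01)], [-1.0, 6, -7, 43, np.float64(0.02)], [-1.0, 5, -8, 42, np.float64(0.01)]]]
```

```bash
python3 -m pendant '[[[-1,6,-7,43,0.01],[-1,5,-8,42,0.01],[-1,6,-7,43,0.02],[-1,5,-8,42,0.01],[-1,0,0,0,0]]]';python3 plan.py -1 0.490 0.400 0.028 -0.50
python3 - <<'E'
from h import *
p=wpose();d=cams.snapshot("wrist");cv2.imwrite("pics/w7.png",d["color"][:,:,::-1])
E
```

```text
time_s: 13.05
position: [0.4893, 0.397, 0.1053]
ee_rot: [0.969, -0.247, -0.002, 0.004]
contact_force: [0.3, -0.9, -0.7]
gripper_width: 0.999
at [0.4893 0.397  0.1053] yaw -0.499 tilt 0.58 n 2 t 13.05
[[[-1.0, 0, -2, 39, np.float64(0.0)], [-1.0, -1, -2, 38, np.float64(0.0)]]]
```

View pics/w7.png

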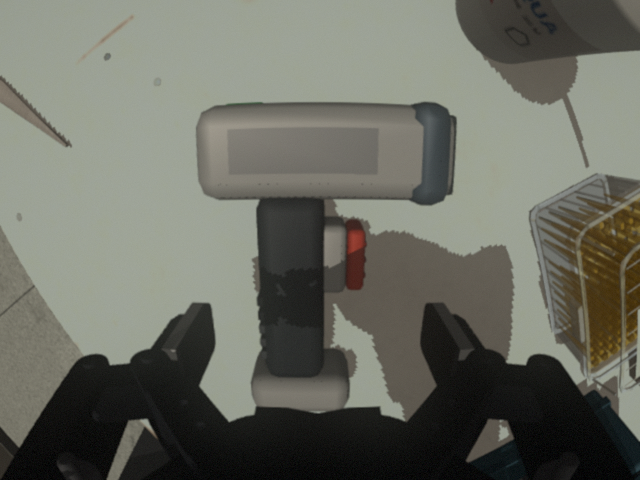

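```bash
python3 - <<'E'
from h import *
p=wpose();d=cams.snapshot("wrist");print(p[0],np.arctan2(p[1][1,0],p[1][0,0]))
tf=wonz(d,p,366,257,.03);hb=wonz(d,p,258,257,.025);print(tf,hb,(tf+hb)/2,np.linalg.norm(tf-hb))
nose=wonz(d,p,456,156,.022);bk=wonz(d,p,197,153,.022);print(nose,bk)
E
python3 plan.py -1 0.490 0.400 0.028 -0.50
```

```text
[0.48964995 0.39884272 0.1088878 ] -0.498407706667059
[0.5160892 0.3893837 0.03     ] [0.46076733 0.41733903 0.025     ] [0.48842826 0.40336137 0.0275    ] 0.062185286654030614
[0.5892528 0.4154978 0.022    ] [0.46038834 0.48686322 0.022     ]
at [0.4901 0.4006 0.1115] yaw -0.498 tilt 0.07 n 2 t 13.15
[[[-1.0, 0, 0, 42, np.float64(0.0)], [-1.0, 0, 0, 42, np.float64(0.0)]]]
```

```bash
python3 -m pendant '[[[-1,-1,-1,42,0],[-1,-1,-1,42,0],[-1,0,0,0,0],[-0.6,0,0,0,0],[-0.4,0,0,0,0]]]' 20; python3 -m pendant '[[[-0.34,0,0,0,0],[-0.34,0,0,0,0]]]'
```

```text
time_s: 13.65
position: [0.4903, 0.4061, 0.031]
ee_rot: [0.969, -0.246, 0.001, -0.002]
contact_force: [1.2, 0.3, 0.6]
gripper_width: 0.709
time_s: 13.85
position: [0.4899, 0.4061, 0.03]
ee_rot: [0.969, -0.246, 0.001, -0.002]
contact_force: [0.2, 1.1, 3.8]
gripper_width: 0.672
```

```bash
python3 -m pendant '[[[-0.29,0,0,0,0],[-0.29,0,0,0,0]]]'; python3 -m pendant '[[[-0.25,0,0,0,0],[-0.25,0,0,0,0]]]'; python3 -m pendant '[[[-0.24,0,0,0,0],[-0.24,0,0,0,0]]]';python3 - <<'E'
from h import *
p=wpose();d=cams.snapshot("wrist");cv2.imwrite("pics/w8.png",d["color"][:,:,::-1])
E
```

```text
time_s: 14.05
position: [0.4891, 0.4064, 0.0293]
ee_rot: [0.969, -0.245, 0.001, -0.002]
contact_force: [-0.3, 1.6, 5.8]
gripper_width: 0.646
time_s: 14.25
position: [0.4885, 0.4068, 0.0294]
ee_rot: [0.97, -0.245, 0.0, -0.002]
contact_force: [-3.0, 2.0, 8.6]
gripper_width: 0.629
time_s: 14.45
position: [0.4883, 0.4069, 0.0295]
ee_rot: [0.97, -0.245, 0.0, -0.002]
contact_force: [-3.4, 2.3, 8.2]
gripper_width: 0.621
```

View pics/w8.png

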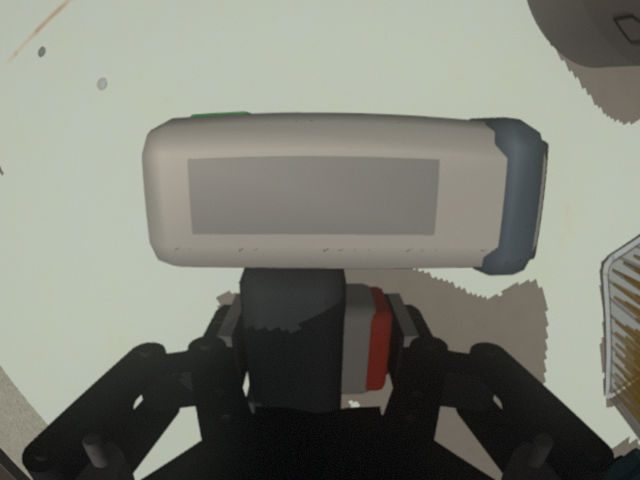

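```bash
python3 -m pendant '[[[-0.24,0,0,-2,0],[-0.24,0,0,0,0]]]'; python3 -m pendant '[[[-0.23,0,0,0,0],[-0.23,0,0,0,0]]]'; python3 -m pendant '[[[-0.22,0,0,0,0],[-0.22,0,0,0,0]]]'
```

```text
time_s: 14.7
position: [0.4889, 0.4041, 0.0295]
ee_rot: [0.969, -0.246, 0.0, 0.0]
contact_force: [-0.6, 1.9, 2.3]
gripper_width: 0.621
time_s: 14.9
position: [0.4888, 0.4042, 0.0296]
ee_rot: [0.969, -0.245, 0.0, 0.0]
contact_force: [-2.5, -3.1, 5.3]
gripper_width: 0.619
time_s: 15.1
position: [0.4887, 0.4042, 0.0297]
ee_rot: [0.969, -0.245, 0.0, 0.0]
contact_force: [-2.0, -2.3, 5.2]
gripper_width: 0.614
```

```bash
python3 -m pendant '[[[-0.21,0,0,0,0],[-0.21,0,0,0,0]]]'; python3 -m pendant '[[[-0.2,0,0,0,0],[-0.2,0,0,0,0]]]'; python3 -m pendant '[[[-0.2,0,0,0,0]]]'
```

```text
time_s: 15.3
position: [0.4885, 0.4043, 0.0297]
ee_rot: [0.969, -0.245, 0.0, 0.0]
contact_force: [-3.2, -2.3, 6.9]
gripper_width: 0.606
time_s: 15.5
position: [0.4883, 0.4044, 0.0298]
ee_rot: [0.969, -0.245, -0.0, 0.0]
contact_force: [-3.1, -2.5, 8.2]
gripper_width: 0.604
time_s: 15.6
position: [0.4883, 0.4045, 0.0298]
ee_rot: [0.969, -0.245, -0.0, 0.0]
contact_force: [-3.4, -2.4, 8.2]
gripper_width: 0.605
```

```bash
python3 -m pendant '[[[-0.21,0,0,-3,0],[-0.21,0,0,-3,0],[-0.21,0,0,0,0]]]';python3 - <<'E'
from h import *
p=wpose();d=cams.snapshot("wrist");cv2.imwrite("pics/w9.png",d["color"][:,:,::-1])
E
```

```text
time_s: 15.9
position: [0.4889, 0.4043, 0.0353]
ee_rot: [0.969, -0.246, 0.0, 0.0]
contact_force: [-0.3, -0.0, -2.4]
gripper_width: 0.605
```

View pics/w9.png

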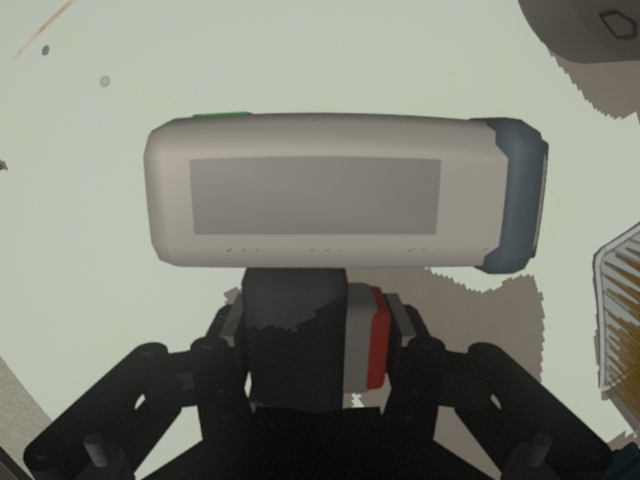

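```bash
python3 -m pendant '[[[-0.23,0,0,0,0],[-0.23,0,0,-10,0],[-0.23,0,0,-20,0],[-0.23,0,0,-20,0],[-0.23,0,0,0,0]]]';python3 - <<'E'
from h import *
p=wpose();d=cams.snapshot("wrist");cv2.imwrite("pics/w10.png",d["color"][:,:,::-1])
import pickle
t,s=pickle.load(open("c0.pkl","rb"))
print(onz(t,568/2.75+140,84/2.75+130,.232), onz(t,505/2.75+140,84/2.75+130,.232), onz(t,632/2.75+140,84/2.75+130,.232))
E
```

```text
time_s: 16.45
position: [0.49, 0.4063, 0.0886]
ee_rot: [0.969, -0.245, 0.001, -0.002]
contact_force: [-0.1, 0.9, -2.6]
gripper_width: 0.62
[0.65962369 0.01477079 0.232     ] [0.65944333 0.06527464 0.232     ] [ 0.65980679 -0.036502    0.232     ]
```

View pics/w10.png

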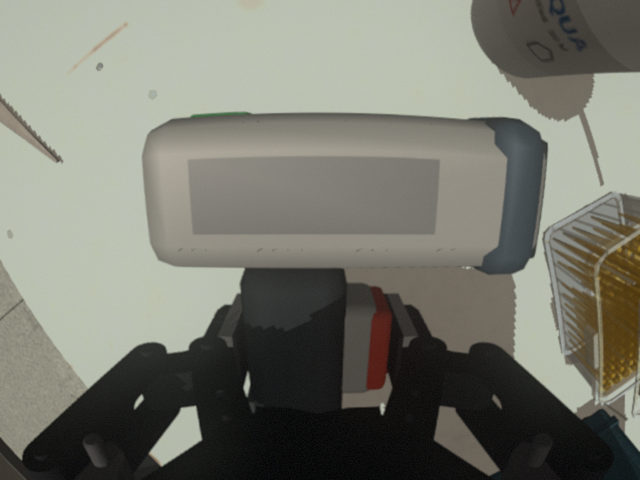

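```bash
python3 -m pendant '[[[-0.23,0,0,-35,0],[-0.23,0,0,-40,0],[-0.23,0,0,-40,0],[-0.23,0,0,-35,0],[-0.23,0,0,-15,0]]]'; python3 plan.py -0.23 0.435 -0.05 0.234 0.034 42
```

```text
time_s: 17.0
position: [0.4892, 0.4055, 0.2529]
ee_rot: [0.969, -0.246, 0.001, -0.002]
contact_force: [0.4, 0.3, -2.7]
gripper_width: 0.613
at [0.4892 0.4055 0.2529] yaw -0.496 tilt 0.21 n 11 t 17.0
[[[-0.23, 15, 39, 2, np.float64(-0.05)], [-0.23, 13, 39, 2, np.float64(-0.05)], [-0.23, 12, 40, 2, np.float64(-0.05)], [-0.23, 9, 41, 1, np.float64(-0.05)], [-0.23, 7, 41, 2, np.float64(-0.05)]]]
[[[-0.23, 5, 41, 1, np.float64(-0.05)], [-0.23, 3, 42, 2, np.float64(-0.05)], [-0.23, 1, 42, 1, np.float64(-0.05)], [-0.23, 0, 42, 2, np.float64(-0.04)], [-0.23, -2, 41, 1, np.float64(-0.05)]]]
[[[-0.23, -5, 42, 2, np.float64(-0.04)]]]
```

```bash
python3 -m pendant '[[[-0.23,15,39,0,-0.05],[-0.23,13,39,0,-0.05],[-0.23,12,40,0,-0.05],[-0.23,9,41,0,-0.05],[-0.23,7,41,0,-0.05]]]'; python3 -m pendant '[[[-0.23,5,41,0,-0.05],[-0.23,3,42,2,-0.05],[-0.23,1,42,4,-0.05],[-0.23,0,42,6,-0.04],[-0.23,-2,41,6,-0.05]]]'; python3 -m pendant '[[[-0.23,-5,42,2,-0.04],[-0.23,0,0,0,0],[-0.23,0,0,0,0]]]'
python3 - <<'E'
from h import *
p=wpose();print(p[0],np.arctan2(p[1][1,0],p[1][0,0]))
for n in ["side","top","wrist"]:
    d=cams.snapshot(n); cv2.imwrite(f"pics/{n}5.png",d["color"][:,:,::-1])
    if n=="side": crop(d["color"],200,80,240,180,3.3,"pics/sc13.png")
    if n=="top": crop(d["color"],240,120,200,150,4,"pics/tc13.png")
E
```

```text
time_s: 17.5
position: [0.4621, 0.1954, 0.2484]
ee_rot: [0.993, -0.122, -0.001, 0.001]
contact_force: [1.4, -0.4, -2.2]
gripper_width: 0.615
time_s: 18.0
position: [0.438, -0.0114, 0.2308]
ee_rot: [1.0, -0.002, -0.001, 0.0]
contact_force: [0.4, -0.6, -2.3]
gripper_width: 0.613
time_s: 18.3
position: [0.433, -0.0523, 0.229]
ee_rot: [1.0, 0.015, -0.001, -0.0]
contact_force: [-0.3, 0.7, -3.0]
gripper_width: 0.613
[ 0.43302902 -0.05227596  0.22902272] 0.0306462558467605
```

View pics/sc13.png

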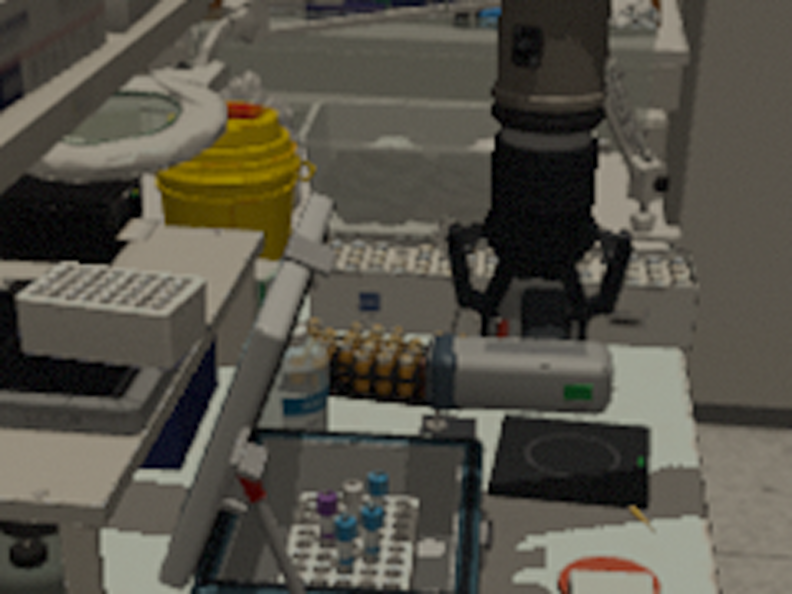

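View pics/tc13.png

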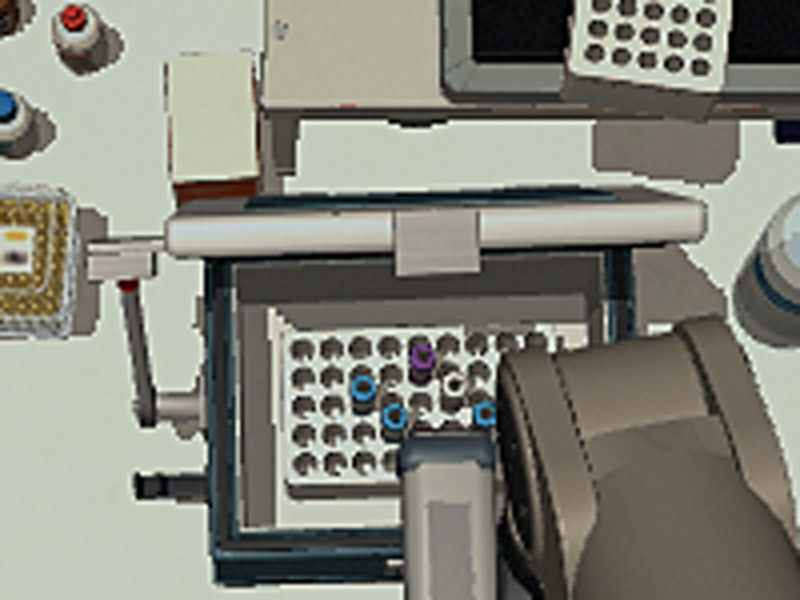

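View pics/wrist5.png

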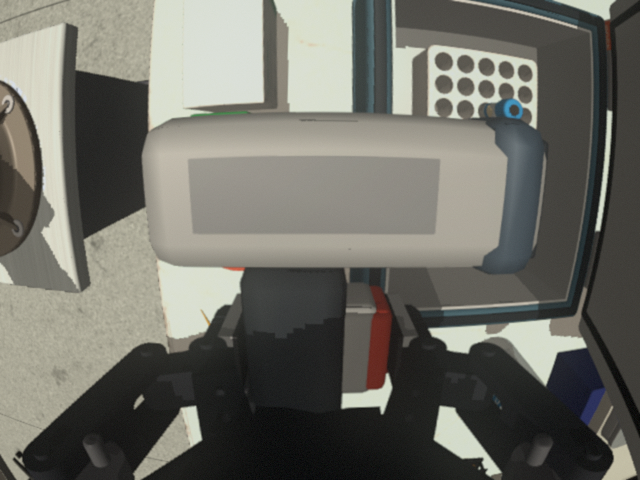

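Run:
```python
from h import *
t=cams.snapshot("top");s=cams.snapshot("side")
n=onz(t,240+447/4,120+440/4,.235);print("nose top",n.round(4))
print("nose side",ony(s,200+434/3.3,80+372/3.3,.02).round(4))
print("side top edge",ony(s,200+440/3.3,80+335/3.3,.02).round(4),"bot",ony(s,200+438/3.3,80+408/3.3,.034).round(4))
print("latch mid",onz(t,240+438/4,120+215/4,.308).round(4), "lid L/R",onz(t,240+167/4,120+235/4,.308),onz(t,240+706/4,120+215/4,.308))
p=wpose();a=np.arctan2(p[1][1,0],p[1][0,0]);print(p[0],a)
print("nose by tool", p[0]+p[1]@np.array([.078,-.058,.0077]))
```

```text
nose top [0.5022 0.0043 0.235 ]
nose side [0.5007 0.02   0.2259]
side top edge [0.4974 0.02   0.2545] bot [0.496  0.034  0.2044]
latch mid [0.604  0.0121 0.308 ] lid L/R [0.59274917 0.15092824 0.308     ] [ 0.60449933 -0.12505892  0.308     ]
[ 0.43417018 -0.0499099   0.23016122] 0.03633706476381882
nose by tool [0.51001071 0.01088838 0.22247534]
```

```bash
python3 -m pendant '[[[-0.23,12,-3,0,0],[-0.23,0,0,0,0],[-0.23,0,0,0,0],[-0.15,0,0,0,0],[-0.1,0,0,0,0]]]' 20; python3 -m pendant '[[[-0.05,0,0,0,0],[-0.05,0,0,0,0],[-0.05,0,0,0,0],[-0.05,0,0,0,0],[-0.05,0,0,0,0]]]'; python3 -m pendant '[[[-0.05,0,0,0,0],[-0.05,0,0,0,0],[-0.05,0,0,0,0],[-0.05,0,0,0,0],[-0.05,0,0,0,0]]]'
python3 - <<'E'
from h import *
for n in ["wrist","top"]:
  d=cams.snapshot(n); cv2.imwrite(f"pics/{n}6.png",d["color"][:,:,::-1])
E
```

```text
time_s: 19.05
position: [0.4458, -0.0478, 0.2302]
ee_rot: [1.0, 0.017, -0.0, 0.0]
contact_force: [-0.7, -0.5, -2.6]
gripper_width: 0.568
time_s: 19.55
position: [0.446, -0.0478, 0.2303]
ee_rot: [1.0, 0.017, 0.0, 0.0]
contact_force: [0.1, -0.4, -2.3]
gripper_width: 0.562
time_s: 20.05
position: [0.446, -0.0478, 0.2303]
ee_rot: [1.0, 0.017, 0.0, 0.0]
contact_force: [0.0, -0.8, -1.4]
gripper_width: 0.566
```

View pics/wrist6.png

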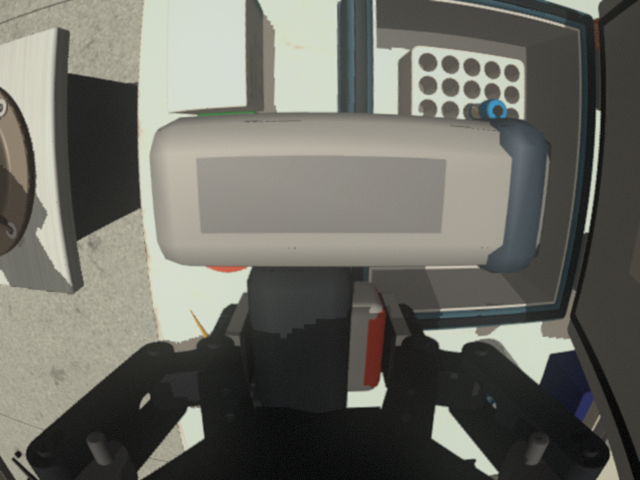

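View pics/top6.png

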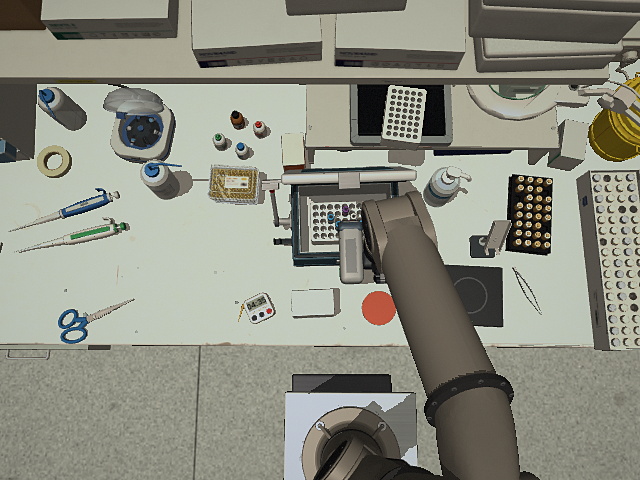

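```bash
python3 -m pendant '[[[-0.15,0,0,0,0],[-0.23,0,0,0,0],[-0.23,0,0,0,0],[-0.23,0,0,0,0]]]' 20; python3 -m pendant '[[[-0.23,-10,0,-10,0],[-0.23,0,0,0,0]]]' ; python3 plan.py -0.23 0.383 -0.299 0.24 0.25 36
```

```text
time_s: 20.55
position: [0.446, -0.0478, 0.2303]
ee_rot: [1.0, 0.017, 0.0, 0.0]
contact_force: [0.8, 0.1, -2.4]
gripper_width: 0.615
time_s: 20.75
position: [0.4357, -0.0481, 0.2409]
ee_rot: [1.0, 0.017, 0.0, 0.0]
contact_force: [1.5, -0.2, -2.8]
gripper_width: 0.616
at [ 0.4357 -0.0481  0.2409] yaw 0.034 tilt 0.06 n 8 t 20.75
[[[-0.23, -8, 31, 0, np.float64(-0.03)], [-0.23, -9, 31, 0, np.float64(-0.03)], [-0.23, -9, 31, 0, np.float64(-0.03)], [-0.23, -10, 30, 0, np.float64(-0.03)], [-0.23, -11, 30, 0, np.float64(-0.02)]]]
[[[-0.23, -12, 30, 0, np.float64(-0.03)], [-0.23, -13, 29, 1, np.float64(-0.02)], [-0.23, -14, 29, 0, np.float64(-0.03)]]]
```

```bash
python3 -m pendant '[[[-0.23,-8,31,0,-0.03],[-0.23,-9,31,0,-0.03],[-0.23,-9,31,0,-0.03],[-0.23,-10,30,0,-0.03],[-0.23,-11,30,0,-0.02]]]'; python3 -m pendant '[[[-0.23,-12,30,0,-0.03],[-0.23,-13,29,1,-0.02],[-0.23,-14,29,0,-0.03],[-0.23,0,0,0,0]]]' ; python3 -m pendant '[[[-0.23,0,0,40,0],[-0.23,0,0,40,0],[-0.23,0,0,40,0],[-0.23,0,0,25,0],[-0.23,0,0,0,0]]]';python3 plan.py -0.23 0.383 -0.299 0.044 0.25 15
python3 - <<'E'
from h import *
for n in ["wrist","top","side"]:
  d=cams.snapshot(n); cv2.imwrite(f"pics/{n}7.png",d["color"][:,:,::-1])
  if n=="top": crop(d["color"],400,230,140,105,5.6,"pics/tc7.png")
E
```

```text
time_s: 21.25
position: [0.4034, -0.2063, 0.2402]
ee_rot: [0.996, 0.087, 0.0, 0.0]
contact_force: [0.6, 0.4, -1.0]
gripper_width: 0.611
time_s: 21.65
position: [0.3812, -0.3039, 0.2387]
ee_rot: [0.992, 0.123, -0.0, 0.001]
contact_force: [-0.2, -0.9, -2.7]
gripper_width: 0.617
time_s: 22.15
position: [0.3811, -0.2971, 0.0911]
ee_rot: [0.992, 0.127, -0.002, -0.003]
contact_force: [-0.0, -0.5, -3.2]
gripper_width: 0.614
at [ 0.3811 -0.2971  0.0911] yaw 0.255 tilt 0.39 n 4 t 22.15
[[[-0.23, 0, 1, 12, np.float64(0.0)], [-0.23, 1, 1, 12, np.float64(0.0)], [-0.23, 0, 0, 12, np.float64(0.0)], [-0.23, 1, 1, 11, np.float64(0.0)]]]
```

View pics/wrist7.png

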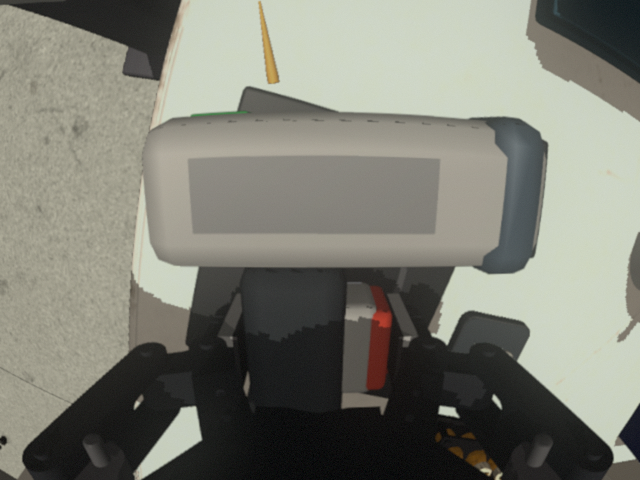

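View pics/side7.png

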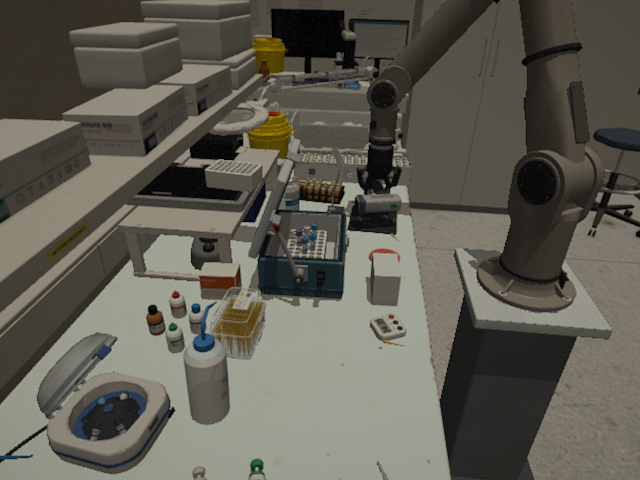

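```bash
python3 -m pendant '[[[-0.23,1,1,20,0],[-0.23,1,1,17,0],[-0.23,0,0,8,0],[-0.23,0,0,0,0],[-0.23,0,0,0,0]]]'; python3 -m pendant '[[[-0.23,0,0,2,0],[-0.23,0,0,0,0]]]';python3 -m pendant '[[[-0.23,0,0,2,0],[-0.23,0,0,0,0]]]'
```

```text
time_s: 22.8
position: [0.386, -0.3008, 0.0504]
ee_rot: [0.992, 0.127, 0.001, 0.001]
contact_force: [0.4, -0.3, -3.2]
gripper_width: 0.615
time_s: 23.0
position: [0.3855, -0.3007, 0.0479]
ee_rot: [0.992, 0.127, 0.0, 0.0]
contact_force: [-0.2, 0.0, -2.5]
gripper_width: 0.615
time_s: 23.2
position: [0.3852, -0.3004, 0.0453]
ee_rot: [0.992, 0.127, -0.0, 0.0]
contact_force: [-1.1, -0.1, -3.1]
gripper_width: 0.614
```

```bash
python3 -m pendant '[[[-0.23,-1,0,2,0],[-0.23,0,0,0,0]]]'; python3 -m pendant '[[[-0.23,0,0,2,0],[-0.23,0,0,0,0]]]';python3 -m pendant '[[[-0.23,0,0,1,0],[-0.23,0,0,0,0]]]';python3 -m pendant '[[[-0.23,0,0,1,0],[-0.23,0,0,0,0]]]'
```

```text
time_s: 23.4
position: [0.384, -0.3006, 0.043]
ee_rot: [0.992, 0.127, -0.0, -0.0]
contact_force: [0.4, 0.6, -2.4]
gripper_width: 0.618
time_s: 23.6
position: [0.3842, -0.3006, 0.0411]
ee_rot: [0.992, 0.127, -0.0, -0.0]
contact_force: [0.5, 1.2, -2.7]
gripper_width: 0.618
time_s: 23.8
position: [0.3843, -0.3006, 0.0402]
ee_rot: [0.992, 0.127, -0.0, -0.0]
contact_force: [0.8, 0.4, -2.5]
gripper_width: 0.618
time_s: 24.0
position: [0.3843, -0.3006, 0.0392]
ee_rot: [0.992, 0.127, -0.0, -0.0]
contact_force: [-0.8, 0.3, -2.7]
gripper_width: 0.614
```

```bash
python3 -m pendant '[[[-0.23,0,0,1,0],[-0.23,0,0,0,0]]]'; python3 -m pendant '[[[-0.23,0,0,1,0],[-0.23,0,0,0,0]]]';python3 -m pendant '[[[-0.23,0,0,1,0],[-0.23,0,0,0,0]]]'
```

```text
time_s: 24.2
position: [0.3842, -0.3006, 0.0382]
ee_rot: [0.992, 0.127, -0.0, -0.0]
contact_force: [-0.2, 0.3, -2.6]
gripper_width: 0.619
time_s: 24.4
position: [0.3843, -0.3007, 0.0376]
ee_rot: [0.992, 0.127, -0.0, 0.0]
contact_force: [-2.9, 0.6, 3.4]
gripper_width: 0.612
time_s: 24.6
position: [0.3843, -0.3008, 0.0373]
ee_rot: [0.992, 0.127, -0.0, 0.0]
contact_force: [-4.4, 2.0, 14.1]
gripper_width: 0.614
```

```bash
python3 -m pendant '[[[-0.3,0,0,-1,0],[-0.4,0,0,0,0],[-0.6,0,0,0,0],[-1,0,0,0,0],[-1,0,0,0,0]]]'; python3 -m pendant '[[[-1,0,0,-15,0],[-1,0,0,-30,0],[-1,0,0,-45,0],[-1,0,0,-45,0],[-1,0,0,0,0]]]';python3 - <<'E'
from h import *
p=wpose();print(p[0],np.arctan2(p[1][1,0],p[1][0,0]))
for n in ["wrist","side"]:
  d=cams.snapshot(n); cv2.imwrite(f"pics/{n}8.png",d["color"][:,:,::-1])
  if n=="side": crop(d["color"],210,140,220,165,3.6,"pics/sc14.png")
  else:
    import pickle;pickle.dump((p,d),open("w8.pkl","wb"))
E
```

```text
time_s: 25.1
position: [0.3844, -0.3007, 0.0372]
ee_rot: [0.992, 0.127, 0.0, -0.0]
contact_force: [-0.6, -0.1, 0.2]
gripper_width: 0.996
time_s: 25.6
position: [0.3875, -0.3023, 0.1777]
ee_rot: [0.992, 0.127, 0.003, 0.004]
contact_force: [0.5, -0.5, 0.8]
gripper_width: 0.998
[ 0.38750085 -0.30231903  0.17770594] 0.25383477918458597
```

View pics/wrist8.png

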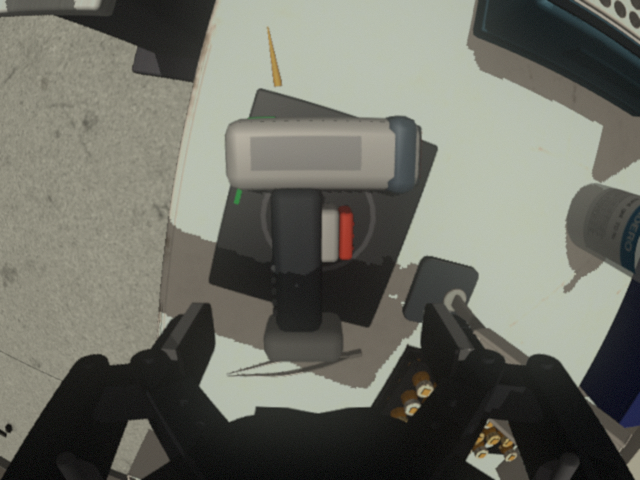

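View pics/sc14.png

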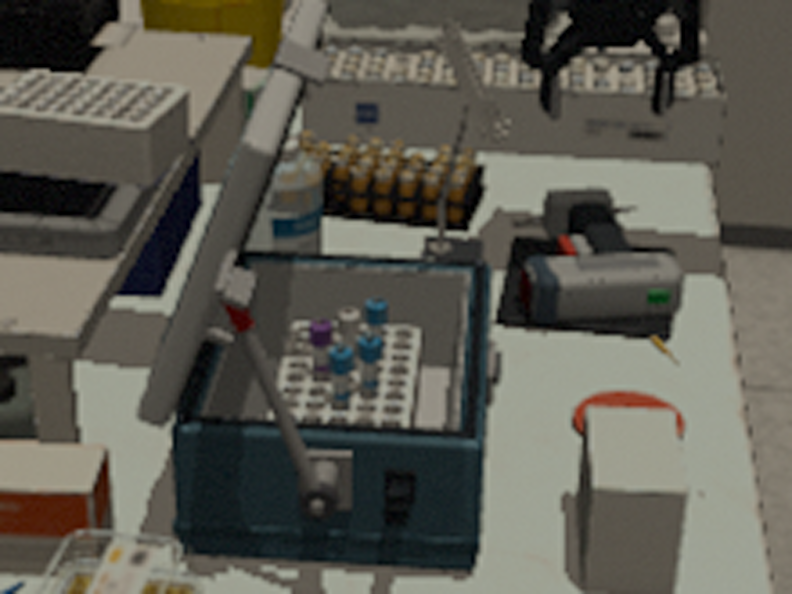

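Run:
```python
from h import *
import pickle;p,d=pickle.load(open("w8.pkl","rb"))
W=lambda u,v,z:wonz(d,p,u,v,z)
c=[W(*q,.008) for q in [(262,90),(437,148),(370,327),(210,282)]]
for a in c: print(a.round(4))
print("pad",np.mean(c,0).round(4),"ring",W(319,215,.008).round(4))
tf=W(354,234,.038);hb=W(272,234,.033);print("grip",((tf+hb)/2).round(4),np.linalg.norm(tf-hb))
print(sensors.read_state()["contact_force"])
```

```text
[ 0.3217 -0.211   0.008 ]
[ 0.4651 -0.2184  0.008 ]
[ 0.4588 -0.3835  0.008 ]
[ 0.312  -0.3762  0.008 ]
pad [ 0.3894 -0.2972  0.008 ] ring [ 0.3885 -0.2956  0.008 ]
grip [ 0.3856 -0.3042  0.0355] 0.060183451423997225
[0.57271913 0.46401002 0.39629299]
```

```bash
python3 -m pendant '[[[-1,0,0,-40,0],[-1,0,0,-20,0],[-1,0,0,0,0],[-1,0,0,0,0],[-1,0,0,0,0]]]'; python3 -c "
from cell import ticket
print(ticket.hand_in())"
```

```text
time_s: 26.2
position: [0.3832, -0.3002, 0.2305]
ee_rot: [0.992, 0.127, -0.001, -0.001]
contact_force: [0.5, 0.3, 0.4]
gripper_width: 1.001
the job is handed in; nothing more can be done
None
```

The job is done and handed in at 26.2 s of the 72 s allowed. No verdict was reported, so everything below rests on my own checks.

- **Prop rod and lid:** I swung the rod over to its stop and drew the lid forward until it met firm resistance (about 17 N). The lid then stood at about 1.20 rad by projecting its edge into the wrist picture. The last side picture still shows the rod's tip in the bracket.
- **Reading the label:** I aimed the reader from about 10 cm, with an estimated offset of a few mm. I squeezed until the fingers stalled at about 48 mm, against 49 mm for the full second stage, and held for just over 1 s. The second-stage travel itself cannot be read. The two views of the window differed by 6 to 8 mm, well inside the 30 mm tolerance.
- **Close call at pick-up:** The opening briefly went down to about 51.4 mm, so the second stage may have been in by 1 to 1.6 mm, against the 2 mm limit. I backed off straight away and carried the reader at about 52.5 mm.
- **Placing the reader:** It lies flat on the charging pad with its trigger let go. Its grip point is about 8 mm from the pad's centre, against the 35 mm allowed. The gripper is open and raised clear, and the contact force reads about zero.
- **Bystanders:** They look unmoved in the pictures; I did not measure their positions again.

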